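# Clear the board, then rock the power module out of its clips

## Robot

A 6-joint arm with a two-finger parallel gripper is mounted at the origin on the work surface. World frame = base frame: x ahead of the robot, y to its left, z up, the work surface at z = 0. Lengths are in m, angles in rad, forces in N, time in s.
With the tool pointing down it reaches from about 0.425 to 0.95 m from the base axis. Payload 3.5 kg.
Tool frame: the origin (TCP) lies at the very end of the fingers, on their centre line; the grasp point (between the pads) lies 19 mm behind it; z points along the fingers, y is the direction in which the jaws open and shut (so a half turn about z gives the same grasp; the last joint's range is limited). The gripper opens to 85 mm and grips with 20 to 120 N. Pads are 22 mm wide; open, the fingers measure 114 mm over their backs; the gripper's body (76 mm by 85 mm) begins 54 mm behind the grasp point. The pads swing forward as they close: fully open they stand 13 mm farther back than shut.
Start: joints at [-1.254, 0.286, 1.577, -0, 1.279, -0.15], TCP at [0.304, -0.603, 0.231] pointing down, gripper open.
Joint ranges: [-2.77, 2.77], [-0.9, 2.22], [0.21, 2.48], [-1.53, 4.67], [0.24, 2.81], [-2.84, 2.84]. Speed limits (rad/s): [2.79, 2.79, 3.14, 3.14, 3.14, 3.14].

## Interface

Orientations are given as a unit quaternion [x, y, z, w].
In Python, from plant import get_state, read_camera, sign_off gives the robot as it stands.
- The arm moves only by the tool step_arm, never from a script. Its argument "targets" is a list that holds one entry, the list of rows, each a list of 5 numbers: the opening, from 0 (shut) to 1 (fully open), then the shift along the tool's x, y, z each as a share of 4 cm, from -1 to 1, then the turn about the tool's z as a share of 5 degrees, from -1 to 1. A call has 1 to 10 rows; each row shifts and turns the commanded pose from where the row before left it, along the tool's axes as they then stand; what a row does not reach is not made up. A row lasts 1/12 s, in which the tool goes at most 41.7 mm and 7.16 degrees, less where a joint would pass 70% of its speed; a pose out of reach is approached as far as the arm can. A call with a number of a shift or a turn outside -1 to 1 is refused whole. A call with a gripper value outside its range is refused whole. The fingers move at their own pace and stop on an object; "squeeze" is the grip in N (left out, the last holds). Time passes only in rows, so rows that do not move let the fingers close. It gives the time, the measured TCP pose, the force and the opening at its end, in the units of the state.
- get_state(): the state, without advancing time (a new reading comes with each control period).
- read_camera(name): name is "scene" or "top"; returns a dict with "pixels" (384x512x3 uint8, red, green, blue), "range_z" (384x512 float32, m along the optical axis (not along the pixel's ray), 0 where there is no reading), "mtx" (3x3 intrinsics, pixels), "rvec" (rotation vector, rad) and "tvec" (3), from world to camera coordinates, as OpenCV has them. Camera axes: x right, y down, z forward; pixel columns grow to the right and rows downward; lengths in m; the calibration is good to about 2 mm. A picture is of the moment at which its call begins.
- sign_off(): hands the job in, once; it reports no verdict.
The state is a dict: "time": time; "qpos": joint angles; "dq": joint speeds; "joint_efforts": joint torques, N m; "eef_pos": TCP position; "tcp_rot": TCP orientation; "contact_force": force on the tool from outside, world axes, zero at the start; "wrist_torque": the same for the moment, N m; "opening": opening from 0.0 (shut) to 1.0 (fully open).
Only numpy, scipy, OpenCV 4.12 (cv2) and the standard library are available. Lean on these libraries where they do the work, as an engineer would, in place of code of your own. Each camera call takes 0.05 s, during which the arm holds its last target.

## Task

Clear the two yellow-lidded parts cases off the circuit board by stacking them squarely, long sides in line, one after the other onto the matching case standing on the bench. Then free the power module from its spring-clip socket by rocking it, not by pulling it straight out: lean it well over towards the blue clip until its red end springs up past the red clip, then lean it well over towards the red clip until its blue end is up past the blue clip and higher than the red end. Finish while still holding the module upright and still in the gripper, straight over its socket and just clear of it (about 2 cm above the clips); leave everything else on the bench where it is.

Things in the scene. Friction and masses are not known exactly. Their poses are not given: they have to be found in the camera images.
- case_a: closed parts case, a 44 x 64 x 30 mm box with grey body and yellow lid (44 mm along its own x, 64 mm along its own y, 30 mm high), about 0.12 kg; origin at the centre of its underside; starts on the circuit board beyond the red clip (board +y), its long side roughly along board y
- case_b: closed parts case, a 44 x 64 x 30 mm box with grey body and yellow lid (44 mm along its own x, 64 mm along its own y, 30 mm high), about 0.12 kg; origin at the centre of its underside; starts on the circuit board beyond the blue clip (board -y), its long side roughly along board y
- case_c: closed parts case, a 44 x 64 x 30 mm box with grey body and yellow lid (44 mm along its own x, 64 mm along its own y, 30 mm high), about 0.15 kg; origin at the centre of its underside; stands alone on the bench, foot of the column
- board: green circuit board, 180 (x) x 300 (y) mm, on a slightly larger black rest, fixed to the bench; origin on the bench under its centre, green top face 26 mm above the bench; components up to 14 mm high stand only more than 70 mm from its middle line in x and within 60 mm of the middle in y
- socket (a point): centre of the socket's floor, mid-board, 30 mm above the bench; axes as the board's. White guide rails 60 mm long along y stand at x = +-16 to +-21 mm, 20 mm high above this floor, with about 1.2 mm play each side of the module; lips 4 mm high stop its foot at y = +-37 mm. A red clip stands at +y, a blue clip at -y
- module: power module, 0.2 kg, seated in the socket, axes as the board's: black body 30 (x) x 72 (y) x 34 mm high, red band at its +y end, blue band at its -y end; on it an aluminium grip block 26 (x) x 44 (y) mm, 34 to 74 mm above the origin. Origin: centre of its underside. At each y end a steel nub (radius 5 mm, 11 mm up) is caught under that side's clip
- clip_red (a joint): red spring clip, 30 mm wide, spanning y = 37 to 55 mm from the socket centre (to 62 mm sprung back), top 24 mm above the socket floor; value: how far (m) it is sprung outward, 0 at rest. The module's end is over its round polished nose when pulled up 8 mm, past it at 14 mm; that takes about 15 to 20 N upward at that end; pressed back down the end snaps in again
- clip_blue (a joint): blue spring clip, the mirror image of the red one on the -y side; value: how far (m) it is sprung outward, 0 at rest
- red_end (a point): on the module: middle of the lower edge at its red (+y) end, 36 mm from the module's origin
- blue_end (a point): on the module: middle of the lower edge at its blue (-y) end, 36 mm from the module's origin
- meter: orange multimeter, 150 x 78 x 43 mm, lying on the bench; bystander; origin under its centre
- spool: bare metal solder spool, 52 mm across, 50 mm high, standing on the bench; bystander; origin under its centre
- flux: small amber bottle with white cap, 36 mm across, 75 mm high; bystander; origin under its centre
- driver: blue-handled screwdriver lying on the bench; bystander; origin under its middle

How it is judged:
By the outcome, as a careful person would: the job done as asked, in the order asked, and still so for the second after the job is handed in, while the arm keeps its last pose, push and grip.
It also fails if it takes over 67 s, if anything falls off the work surface, if the arm or the gripper's body presses on something with over 40 N, if the wrist force passes 120 N, or if a joint passes its speed limit or range.

## Working session

There is one attempt and no reset: what is moved stays moved. The work goes in short steps, Python scripts to look and compute and a tool call to move; the robot and the scene stay as the last step left them, time stands still between calls to the robot, and variables do not carry over. Pictures are saved under pics/ and viewed, and the job is handed in when it is done.

Besides the shell and the picture viewer there is one more tool, called as name([rows], argument=value, ...), one row to a line, values as JSON. step_arm: Moves the arm, as the interface text tells. Shift numbers are shares of 4 cm and turn numbers shares of 5 degrees, none past 1 either way. Its arguments: {"type":"object","properties":{"targets":{"type":"array"},"squeeze":{"type":"number"}},"required":["targets"]}

```bash
ls; mkdir -p pics; cat > h.py <<'E'
import numpy as np, cv2
from plant import get_state, read_camera, sign_off
from scipy.spatial.transform import Rotation as R
def cam(n):
    d=read_camera(n); d['R']=cv2.Rodrigues(np.array(d['rvec'],float))[0]; d['t']=np.array(d['tvec'],float).ravel(); d['K']=np.array(d['mtx'],float); return d
def save(d,f,s=1.5,crop=None):
    im=d['pixels'][:,:,::-1]
    if crop: im=im[crop[1]:crop[3],crop[0]:crop[2]]
    cv2.imwrite(f,cv2.resize(im,None,fx=s,fy=s,interpolation=cv2.INTER_CUBIC))
def plane(d,uv,z):
    uv=np.atleast_2d(np.array(uv,float)); r=(np.linalg.inv(d['K'])@np.c_[uv,np.ones(len(uv))].T).T@d['R']; c=-d['R'].T@d['t']
    return c+r*((z-c[2])/r[:,2:3])
def cloud(d):
    Z=d['range_z']; v,u=np.mgrid[0:Z.shape[0],0:Z.shape[1]]
    p=(np.linalg.inv(d['K'])@np.stack([u.ravel(),v.ravel(),np.ones(u.size)]))*Z.ravel()
    return ((p.T-d['t'])@d['R']).reshape(Z.shape+(3,))
E
python3 - <<'E'
from h import *
for n in('top','scene'):
    d=cam(n); save(d,f'pics/{n}0.png'); print(n,-d['R'].T@d['t'],d['R'].round(3).tolist(),d['K'].round(1).tolist())
print(get_state())
E
```

```text
pics
top [0.37551932 0.01778338 1.11152753] [[-0.026, -1.0, -0.006], [-0.995, 0.027, -0.096], [0.096, 0.004, -0.995]] [[387.9, 0.0, 262.4], [0.0, 387.9, 191.9], [0.0, 0.0, 1.0]]
scene [0.9436869  0.44903255 1.06659538] [[-0.651, 0.759, 0.003], [0.639, 0.551, -0.537], [-0.409, -0.348, -0.843]] [[430.0, 0.0, 263.2], [0.0, 430.0, 196.3], [0.0, 0.0, 1.0]]
{'time': 0.1, 'qpos': array([-1.25399262e+00,  2.87097596e-01,  1.57806914e+00,  4.90418959e-05,
        1.27864898e+00, -1.49993959e-01]), 'dq': array([ 0.00074263, -0.00144294, -0.00357391, -0.00057019, -0.00117379,
        0.0005822 ]), 'joint_efforts': array([-1.29521482e-04, -4.07300341e+01, -2.93699956e+01, -2.20146280e-04,
        3.44738903e-03, -8.98679360e-06]), 'eef_pos': array([ 0.30361474, -0.602168  ,  0.23005098]), 'tcp_rot': array([ 9.72886954e-01,  2.31278489e-01, -6.92072802e-05, -1.10962389e-03]), 'contact_force': array([0.25450802, 0.34943024, 0.09017548]), 'wrist_torque': array([-0.02709634,  0.00445443,  0.01692583]), 'opening': 1.0013655236198635}
```

View pics/top0.png

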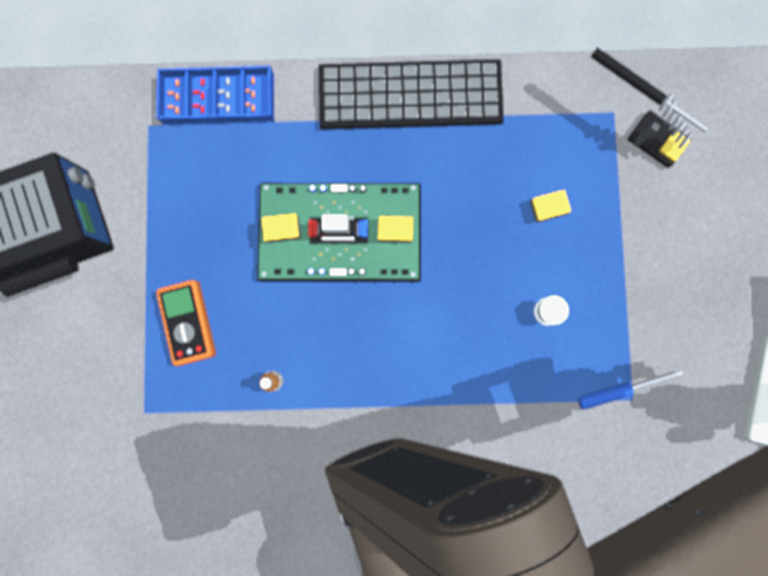

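View pics/scene0.png

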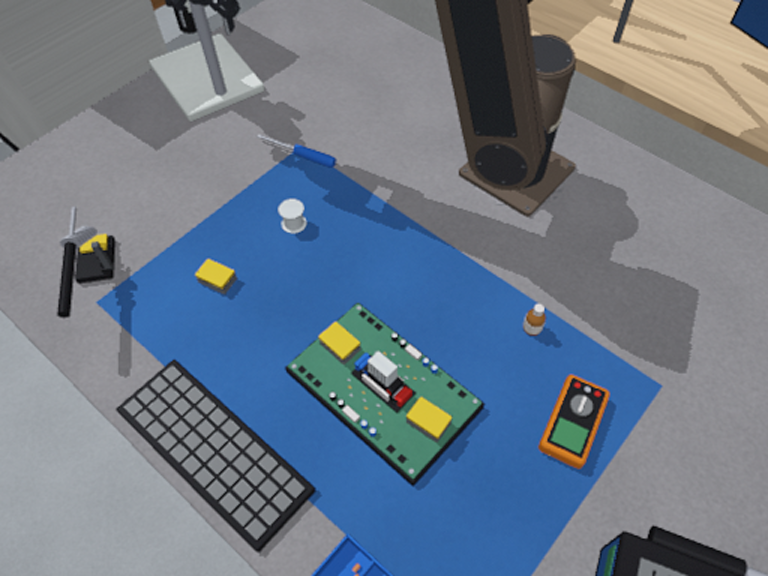

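```bash
cat >> h.py <<'E'
def rects(d,mask,z,amin=40):
    out=[]
    n,l,s,c=cv2.connectedComponentsWithStats(mask.astype(np.uint8))
    for i in range(1,n):
        if s[i,4]<amin: continue
        v,u=np.nonzero(l==i); P=plane(d,np.c_[u,v],z)[:,:2]
        m=P.mean(0); C=np.cov((P-m).T); w,V=np.linalg.eigh(C)
        a=V[:,1]; out.append((s[i,4],c[i].round(1),m.round(4),round(np.degrees(np.arctan2(a[1],a[0]))%180,2),(np.sqrt(12*w)*1000).round(1)))
    return out
E
python3 - <<'E'
from h import *
for n in('top','scene'):
    d=cam(n); hsv=cv2.cvtColor(d['pixels'],cv2.COLOR_RGB2HSV); P=cloud(d)
    H,S,V=[hsv[...,i].astype(int) for i in range(3)]
    y=(H>20)&(H<35)&(S>120)&(V>120)
    for z in(.030,.056):
        print(n,z); [print(r) for r in rects(d,y,z)]
    # with brightness
    nn,l,s,c=cv2.connectedComponentsWithStats(y.astype(np.uint8))
    for i in range(1,nn):
        if s[i,4]>40:
            q=P[l==i]; print(i,'V',np.percentile(V[l==i],[5,25,50,75,95]),'z',np.percentile(q[:,2],[5,25,50,75,95]).round(4),np.median(q,0).round(4))
    g=(H>60)&(H<90)&(S>60)&(V>40)
    print('green',rects(d,g,.026,1500))
    k=cv2.findContours(g.astype(np.uint8),0,1)[0]; k=max(k,key=cv2.contourArea)[:,0]
    q=plane(d,k,.026)[:,:2].astype(np.float32)*1000; print(cv2.minAreaRect(q))
    for nm,m in(('red',((H<8)|(H>172))&(S>150)&(V>80)),('blue',(H>105)&(H<125)&(S>120))):
        for r in rects(d,m,.05,15): print(nm,r)
E
```

```text
top 0.03
(np.int32(150), array([447.1,  98.2]), array([ 0.7351, -0.5135]), np.float64(165.46), array([30.9, 42.9]))
(np.int32(307), array([366.6, 137.1]), array([ 0.6283, -0.2777]), np.float64(104.72), array([40.6, 61.8]))
(np.int32(371), array([186.4, 151.4]), array([0.6014, 0.234 ]), np.float64(95.59), array([45.8, 65.9]))
(np.int32(359), array([263.2, 152.3]), array([0.5928, 0.0166]), np.float64(85.56), array([45. , 64.3]))
top 0.056
(np.int32(150), array([447.1,  98.2]), array([ 0.7264, -0.5007]), np.float64(165.46), array([30.2, 41.9]))
(np.int32(307), array([366.6, 137.1]), array([ 0.6222, -0.2706]), np.float64(104.72), array([39.6, 60.3]))
(np.int32(371), array([186.4, 151.4]), array([0.596 , 0.2288]), np.float64(95.59), array([44.7, 64.3]))
(np.int32(359), array([263.2, 152.3]), array([0.5876, 0.0166]), np.float64(85.56), array([43.9, 62.8]))
1 V [145.25 225.   238.   247.   248.  ] z [0.0205 0.025  0.0265 0.0278 0.0296] [ 0.7341 -0.5158  0.0265]
2 V [221.5 246.  246.  247.  249. ] z [0.0252 0.0285 0.0303 0.0317 0.0337] [ 0.6282 -0.2781  0.0303]
3 V [224. 246. 246. 247. 249.]
[... 2358 characters left out ...]
6 ]), np.float64(31.52), array([ 9.9, 10.9]))
red (np.int32(94), array([268.6, 263.6]), array([0.5956, 0.1724]), np.float64(4.97), array([19.6, 33.5]))
red (np.int32(18), array([397.9, 262.1]), array([0.3767, 0.4202]), np.float64(66.13), array([10.9, 11.8]))
blue (np.int32(521), array([501.8,  12.4]), array([-0.7915,  0.1787]), np.float64(25.66), array([ 79. , 166.8]))
blue (np.int32(47337), array([254.2, 247.2]), array([0.5755, 0.0938]), np.float64(89.83), array([558. , 896.1]))
blue (np.int32(82), array([241.2, 241.8]), array([0.5955, 0.078 ]), np.float64(27.01), array([21.4, 35.6]))
blue (np.int32(138), array([404.4, 370.7]), array([0.5945, 0.5683]), np.float64(5.22), array([22.4, 64.5]))
```

```bash
cat >> h.py <<'E'
def lid(d,uv,z,vt,r=28,f=8,pr=True):
    u0,v0=[int(round(x)) for x in uv]
    im=cv2.resize(d['pixels'][v0-r:v0+r,u0-r:u0+r],None,fx=f,fy=f,interpolation=cv2.INTER_CUBIC)
    b=im.astype(int); s=np.minimum(b[...,0],b[...,1])-b[...,2]   # yellowness
    m=(s>vt).astype(np.uint8)
    n,l,st,c=cv2.connectedComponentsWithStats(m)
    i=l[r*f,r*f]
    k=cv2.findContours((l==i).astype(np.uint8),0,cv2.CHAIN_APPROX_NONE)[0]; k=max(k,key=cv2.contourArea)[:,0]
    uvs=(k+.5)/f-.5+[u0-r,v0-r]
    P=(plane(d,uvs,z)[:,:2]*1000).astype(np.float32)
    (cx,cy),(w,h),a=cv2.minAreaRect(P)
    # edges fit: direction of long sides
    M=cv2.moments(P.reshape(-1,1,2)); C=np.array([[M['mu20'],M['mu11']],[M['mu11'],M['mu02']]])/M['m00']
    ww,V=np.linalg.eigh(C); ax=V[:,1]
    q=(P-[M['m10']/M['m00'],M['m01']/M['m00']]); t=q@V[:,1]; s_=q@V[:,0]; angs=[]
    for sg in(1,-1):
        sel=(abs(t)<22)&(sg*s_>10); p=np.polyfit(t[sel],s_[sel],1); angs.append(np.degrees(np.arctan(p[0])))
    base=np.degrees(np.arctan2(ax[1],ax[0]))%180
    det=np.sign(V[0,1]*V[1,0]-V[1,1]*V[0,0])
    return np.r_[M['m10']/M['m00'],M['m01']/M['m00'],np.sqrt(12*ww),base,base+det*np.array(angs),cx,cy,w,h,a].round(1)
E
python3 - <<'E'
from h import *
for n,uvs in(('top',[(366.6,137.1),(186.4,151.4),(263.2,152.3)]),('scene',[(142.7,182),(285.7,277.8),(225.8,226.6)])):
    d=cam(n)
    for nm,uv,z in zip('cab',uvs,(.03,.056,.056)):
        print(n,nm,*[lid(d,uv,z,vt)for vt in(80,110)],sep='\n  ')
    x,y=(int(uvs[2][0]),int(uvs[2][1])) 
    save(d,f'pics/{n}1.png',7,(x-60,y-45,x+45,y+35) if n=='top' else (200,200,310,285))
E
```

```text
top
  c
  [ 629.8 -279.3   42.2   62.6  104.7  103.7  103.8  629.8 -279.4   43.2
   63.9   13.9]
  [ 629.4 -279.2   39.7   60.   104.4  103.8  104.   629.6 -279.4   41.1
   61.2   14. ]
top
  a
  [597.1 228.9  44.6  64.6  95.1  94.8  94.8 597.  228.9  45.7  65.9   4.9]
  [596.8 228.8  41.6  61.9  94.9  94.9  94.9 596.8 228.7  42.7  63.    5.1]
top
  b
  [589.   16.3  44.3  63.4  87.6  86.8  87.3 589.1  16.4  64.6  45.2  86.8]
  [588.7  16.6  41.1  60.7  87.   87.4  85.7 588.9  16.6  61.7  42.2  86.9]
scene
  c
  [ 631.9 -277.7   43.5   63.7  102.4  103.5  104.   632.  -277.4   45.1
   65.7   13.9]
  [ 631.8 -278.3   41.7   61.3  103.3  103.6  104.1  631.7 -278.3   43.1
   62.9   14. ]
scene
  a
  [598.5 230.1  44.1  63.6  94.6  95.2  94.9 598.4 230.   45.   64.5   4.8]
  [598.5 230.1  42.3  62.   94.8  95.3  94.9 598.4 230.1  43.2  62.8   4.9]
scene
  b
  [590.3  18.1  44.1  63.3  86.4  86.9  86.9 590.2  18.   64.6  44.8  86.8]
  [590.2  17.8  42.4  61.6  86.7  86.9  86.9 590.2  17.5  62.8  43.2  87. ]
```

```bash
python3 - <<'E'
from h import *
d=cam('top'); save(d,'pics/t2.png',7,(160,115,285,190)); 
E
```

```text
(no output)
```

View pics/scene1.png

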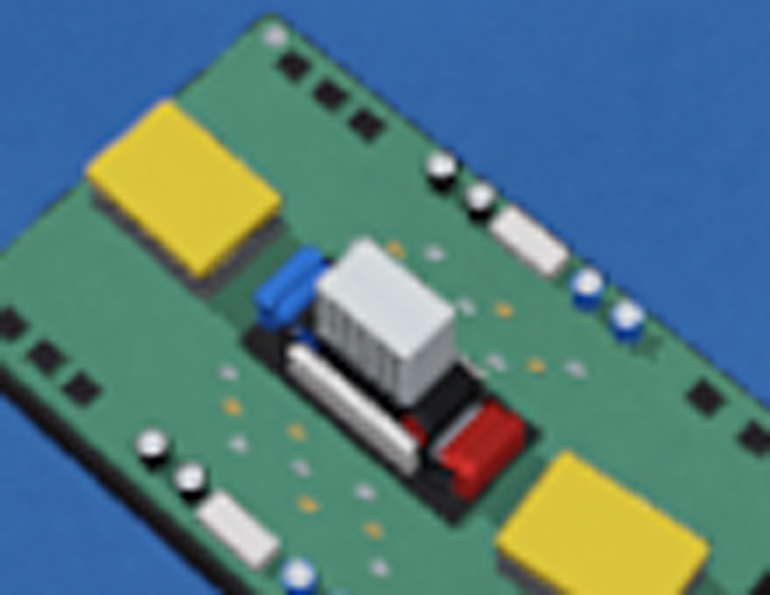

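View pics/t2.png

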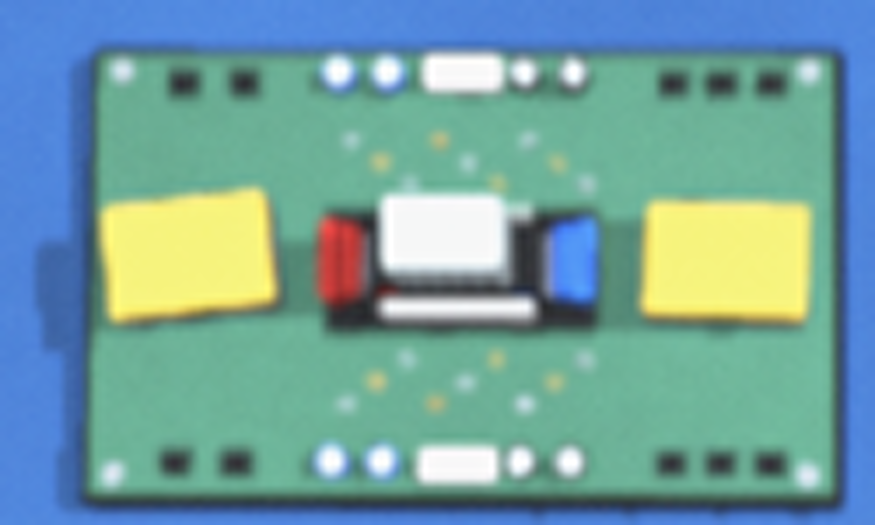

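```bash
cat >> h.py <<'E'
def tool():
    s=get_state(); M=R.from_quat(s['tcp_rot']).as_matrix(); return s,np.array(s['eef_pos']),M
def plan(tx,ty,tz,ang,op,p=None,x=None,vmax=.97,n=None):
    """rows to reach pose; ang = tool x angle deg"""
    if p is None:
        s,p,M=tool(); x=np.degrees(np.arctan2(M[1,0],M[0,0]))
    D=np.array([tx,ty,tz])-p; da=(ang-x+180)%360-180
    n=n or max(1,int(np.ceil(max(np.linalg.norm(D)/(.04*vmax),abs(da)/4.9))))
    rows=[];pos=p.copy();th=x
    for i in range(n):
        c,s_=np.cos(np.radians(th)),np.sin(np.radians(th)); d=p+D*(i+1)/n-pos
        sh=np.array([c*d[0]+s_*d[1], s_*d[0]-c*d[1], -d[2]])/.04
        sh=sh.round(2); t=round(-(x+da*(i+1)/n-th)/5,2)
        rows.append([op,*(float(v) for v in sh),t]); w=sh*.04
        pos=pos+[c*w[0]+s_*w[1],s_*w[0]-c*w[1],-w[2]]; th-=t*5
    for i in range(0,len(rows),10): print(str(rows[i:i+10]).replace(' ',''))
    return pos,th
def st():
    s,p,M=tool(); print('t',round(s['time'],2),'p',(p*1000).round(1),'ang',np.degrees(np.arctan2(M[1,0],M[0,0])).round(2),'tilt',M[:,2].round(4),'F',np.round(s['contact_force'],1),'T',np.round(s['wrist_torque'],2),'op',round(s['opening'],3))
E
python3 -c "
from h import *
st()
p,t=plan(.5977,.2295,.12,94.9,1)
plan(.5977,.2295,.028,94.9,1,p,t)"
```

```text
t 0.35 p [ 303.7 -602.6  231. ] ang 26.74 tilt [-2.e-04  5.e-04 -1.e+00] F [ 0.1 -0.   0.1] T [-0.   -0.05  0.03] op 1.002
[[1,0.69,-0.66,0.12,np.float64(-0.59)],[1,0.73,-0.63,0.12,np.float64(-0.6)],[1,0.76,-0.59,0.12,np.float64(-0.59)],[1,0.78,-0.55,0.12,np.float64(-0.59)],[1,0.82,-0.51,0.12,np.float64(-0.59)],[1,0.84,-0.46,0.12,np.float64(-0.6)],[1,0.86,-0.42,0.12,np.float64(-0.59)],[1,0.88,-0.38,0.13,np.float64(-0.59)],[1,0.9,-0.33,0.12,np.float64(-0.59)],[1,0.92,-0.28,0.12,np.float64(-0.6)]]
[[1,0.93,-0.24,0.12,np.float64(-0.59)],[1,0.94,-0.18,0.12,np.float64(-0.59)],[1,0.95,-0.14,0.12,np.float64(-0.59)],[1,0.95,-0.09,0.12,np.float64(-0.6)],[1,0.96,-0.04,0.12,np.float64(-0.59)],[1,0.96,0.01,0.12,np.float64(-0.59)],[1,0.96,0.06,0.12,np.float64(-0.6)],[1,0.95,0.11,0.12,np.float64(-0.59)],[1,0.95,0.16,0.12,np.float64(-0.59)],[1,0.93,0.21,0.12,np.float64(-0.59)]]
[[1,0.93,0.26,0.12,np.float64(-0.6)],[1,0.91,0.3,0.12,np.float64(-0.59)],[1,0.89,0.35,0.12,np.float64(-0.59)]]
[[1,-0.0,0.0,0.77,np.float64(-0.0)],[1,-0.0,0.0,0.77,np.float64(-0.0)],[1,-0.0,0.0,0.76,np.float64(-0.0)]]
```

step_arm([
  [[1,0.69,-0.66,0.12,-0.59],[1,0.73,-0.63,0.12,-0.6],[1,0.76,-0.59,0.12,-0.59],[1,0.78,-0.55,0.12,-0.59],[1,0.82,-0.51,0.12,-0.59],[1,0.84,-0.46,0.12,-0.6],[1,0.86,-0.42,0.12,-0.59],[1,0.88,-0.38,0.13,-0.59],[1,0.9,-0.33,0.12,-0.59],[1,0.92,-0.28,0.12,-0.6]],
], squeeze=40)

```text
time: 1.18
eef_pos: [0.4319, -0.2392, 0.183]
tcp_rot: [0.881, 0.473, 0.0, 0.0]
contact_force: [1.6, -0.6, 0.7]
opening: 1.003
```

step_arm([
  [[1,0.93,-0.24,0.12,-0.59],[1,0.94,-0.18,0.12,-0.59],[1,0.95,-0.14,0.12,-0.59],[1,0.95,-0.09,0.12,-0.6],[1,0.96,-0.04,0.12,-0.59],[1,0.96,0.01,0.12,-0.59],[1,0.96,0.06,0.12,-0.6],[1,0.95,0.11,0.12,-0.59],[1,0.95,0.16,0.12,-0.59],[1,0.93,0.21,0.12,-0.59]],
])

```text
time: 2.02
eef_pos: [0.5597, 0.1228, 0.135]
tcp_rot: [0.73, 0.683, 0.0, 0.0]
contact_force: [1.1, -0.9, 0.7]
opening: 1.0
```

step_arm([
  [[1,0.93,0.26,0.12,-0.6],[1,0.91,0.3,0.12,-0.59],[1,0.89,0.35,0.12,-0.59],[1,0,0,0,0],[1,0,0,0,0],[1,0,0,0,0]],
])

```text
time: 2.52
eef_pos: [0.5974, 0.2292, 0.1203]
tcp_rot: [0.676, 0.737, -0.0, -0.0]
contact_force: [0.4, -0.9, 0.2]
opening: 0.997
```

```bash
sed -i 's/t=round(-(x+da\*(i+1)\/n-th)\/5,2)/t=float(round(-(x+da*(i+1)\/n-th)\/5,2))/' h.py; python3 -c "
from h import *
st()
plan(.5977,.2295,.028,94.9,1)"
```

```text
t 2.52 p [597.4 229.2 120.3] ang 94.91 tilt [-6.e-04 -6.e-04 -1.e+00] F [ 0.4 -0.9  0.2] T [-0.03  0.05  0.02] op 0.997
[[1,0.0,0.0,0.77,0.0],[1,0.0,0.0,0.77,0.0],[1,0.01,0.01,0.77,0.0]]
```

step_arm([
  [[1,0,0,0.77,0],[1,0,0,0.77,0],[1,0,0,0.77,0],[1,0,0,0,0],[0,0,0,0,0],[0,0,0,0,0],[0,0,0,0,0],[0,0,0,0,0]],
])

```text
time: 3.18
eef_pos: [0.5999, 0.2295, 0.0317]
tcp_rot: [0.676, 0.737, 0.002, 0.002]
contact_force: [0.4, 0.5, -0.4]
opening: 0.509
```

step_arm([
  [[0,0,0,0,0],[0,0,0,0,0],[0,0,0,0,0]],
])

```text
time: 3.43
eef_pos: [0.5999, 0.2296, 0.0315]
tcp_rot: [0.676, 0.737, 0.002, 0.002]
contact_force: [-0.6, -1.5, 6.0]
opening: 0.51
```

step_arm([
  [[0,0,0,-0.3,0],[0,0,0,-0.7,0],[0,0,0,-1,0],[0,0,0,-1,0],[0,0,0,0,0],[0,0,0,0,0]],
])

```text
time: 3.93
eef_pos: [0.5999, 0.2301, 0.1531]
tcp_rot: [0.676, 0.737, 0.004, 0.002]
contact_force: [-0.2, -0.5, -1.7]
opening: 0.501
```

```bash
python3 - <<'E'
from h import *
st()
for n in('top','scene'):
    d=cam(n); hsv=cv2.cvtColor(d['pixels'],cv2.COLOR_RGB2HSV); save(d,f'pics/{n}3.png')
E
```

```text
t 3.93 p [599.9 230.1 153.1] ang 94.92 tilt [ 0.0084  0.0019 -1.    ] F [-0.2 -0.5 -1.7] T [0.01 0.02 0.01] op 0.501
```

View pics/scene3.png

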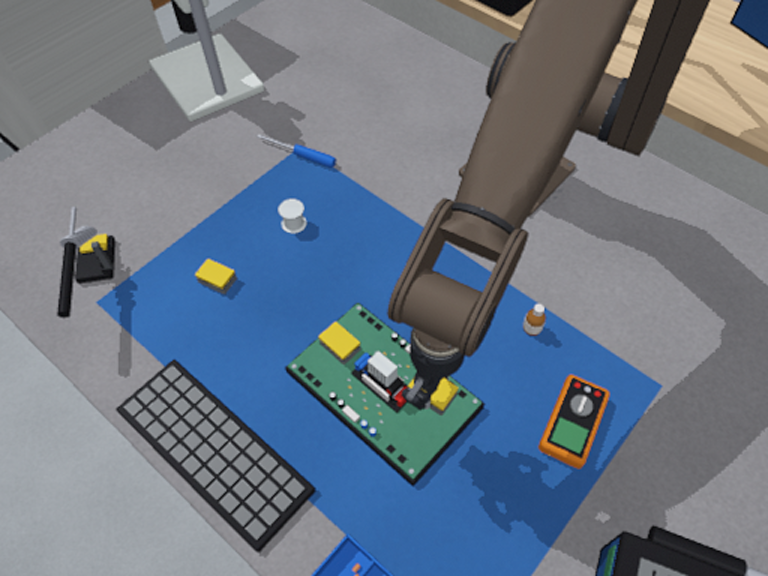

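View pics/top3.png

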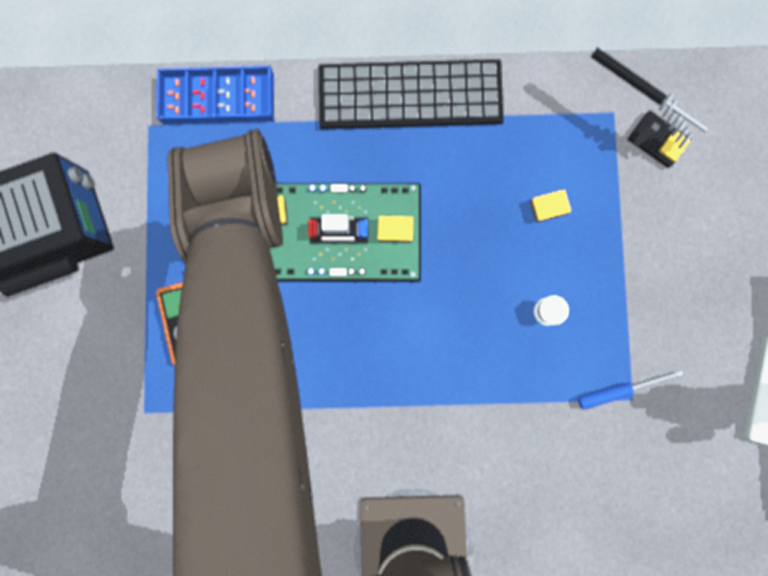

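```bash
python3 -c "
from h import *
st()
p,t=plan(.633,-.2785,.15,103.8,0)
plan(.633,-.2785,.045,103.8,0,p,t)"
```

```text
t 4.03 p [596.8 229.3 147.6] ang 94.9 tilt [-1.5e-03 -2.0e-04 -1.0e+00] F [-0.3 -0.8 -2.3] T [ 0.01  0.02 -0.01] op 0.506
[[0,-0.91,-0.01,-0.0,-0.13],[0,-0.91,-0.03,-0.01,-0.12],[0,-0.91,-0.03,-0.0,-0.13],[0,-0.9,-0.04,-0.01,-0.13],[0,-0.91,-0.06,-0.0,-0.13],[0,-0.91,-0.06,-0.01,-0.12],[0,-0.9,-0.07,-0.0,-0.13],[0,-0.91,-0.09,-0.0,-0.13],[0,-0.9,-0.09,-0.01,-0.12],[0,-0.91,-0.1,-0.0,-0.13]]
[[0,-0.9,-0.12,-0.01,-0.13],[0,-0.9,-0.12,-0.0,-0.13],[0,-0.9,-0.14,-0.01,-0.12],[0,-0.9,-0.14,-0.0,-0.13]]
[[0,0.0,0.0,0.87,0.0],[0,0.0,0.0,0.88,0.0],[0,0.0,0.0,0.87,0.0]]
```

step_arm([
  [[0,-0.6,-0.01,0,-0.13],[0,-0.91,-0.03,-0.01,-0.12],[0,-0.91,-0.03,0,-0.13],[0,-0.9,-0.04,-0.01,-0.13],[0,-0.91,-0.06,0,-0.13],[0,-0.91,-0.06,-0.01,-0.12],[0,-0.9,-0.07,0,-0.13],[0,-0.91,-0.09,0,-0.13],[0,-0.9,-0.09,-0.01,-0.12],[0,-0.91,-0.1,0,-0.13]],
])

```text
time: 4.87
eef_pos: [0.6207, -0.1221, 0.1466]
tcp_rot: [0.634, 0.773, -0.001, -0.003]
contact_force: [0.1, -0.1, -1.2]
opening: 0.507
```

step_arm([
  [[0,-0.9,-0.12,-0.01,-0.13],[0,-0.9,-0.12,0,-0.13],[0,-0.9,-0.14,-0.01,-0.12],[0,-0.9,-0.14,0,-0.13],[0,-0.31,-0.05,0,0],[0,0,0,0.8,0],[0,0,0,0.7,0],[0,0,0,0,0],[0,0,0,0,0],[0,0,0,0,0]],
])

```text
time: 5.7
eef_pos: [0.6338, -0.2781, 0.0904]
tcp_rot: [0.617, 0.787, -0.0, -0.0]
contact_force: [0.4, -0.2, -1.7]
opening: 0.511
```

```bash
python3 - <<'E'
from h import *
d=cam('scene'); save(d,'pics/s4.png',6,(80,120,210,220)); d=cam('top'); save(d,'pics/t4.png',2,(256,60,512,260))
st()
plan(.633,-.2785,.038,103.8,0)
E
```

```text
t 5.8 p [ 635.1 -278.9   92.8] ang 103.83 tilt [ 0.0029 -0.0018 -1.    ] F [ 0.4 -0.8 -1.8] T [ 0.   -0.   -0.01] op 0.506
[[0,0.01,-0.02,0.68,0.0],[0,0.01,-0.03,0.69,0.01]]
```

View pics/s4.png

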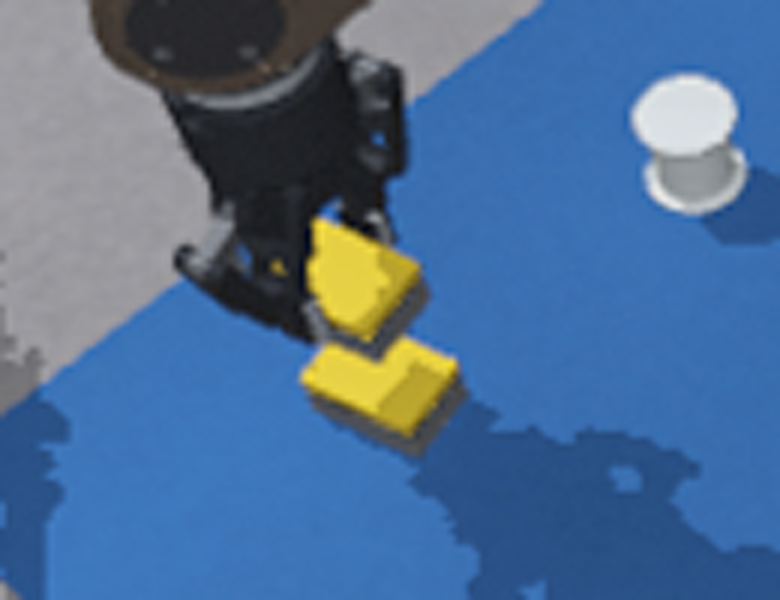

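step_arm([
  [[0,0,0,0.6,0],[0,0,0,0.6,0],[0,0,0,0,0],[0,0,0,0,0]],
])

```text
time: 6.13
eef_pos: [0.6334, -0.2781, 0.0425]
tcp_rot: [0.617, 0.787, -0.0, -0.001]
contact_force: [0.7, -0.3, -0.6]
opening: 0.502
```

```bash
python3 - <<'E'
from h import *
s=get_state();print(s['qpos'],s['dq'])
st(); d=cam('scene'); st(); save(d,'pics/s5.png',6,(80,120,210,220)); s=get_state();print(s['qpos'],s['dq'])
E
```

```text
[-5.60130762e-01  5.17282057e-01  1.63912019e+00  6.17685254e-05
  9.86879321e-01 -8.01346128e-01] [-0.00198884 -0.02896557 -0.03759234  0.00043978 -0.00692962 -0.00074614]
t 6.13 p [ 633.4 -278.1   42.5] ang 103.82 tilt [-1.4e-03  9.0e-04 -1.0e+00] F [ 0.7 -0.3 -0.6] T [-0.02 -0.04  0.02] op 0.502
t 6.18 p [ 634.5 -278.9   44.1] ang 103.82 tilt [ 1.5e-03 -9.0e-04 -1.0e+00] F [ 0.6 -0.3 -0.6] T [ 0.04  0.   -0.03] op 0.509
[-5.60174459e-01  5.16025179e-01  1.63741147e+00  4.04618652e-05
  9.86441268e-01 -8.01355583e-01] [-0.00143975 -0.01969103 -0.02689956  0.00021442 -0.00905855 -0.00152979]
```

View pics/s5.png

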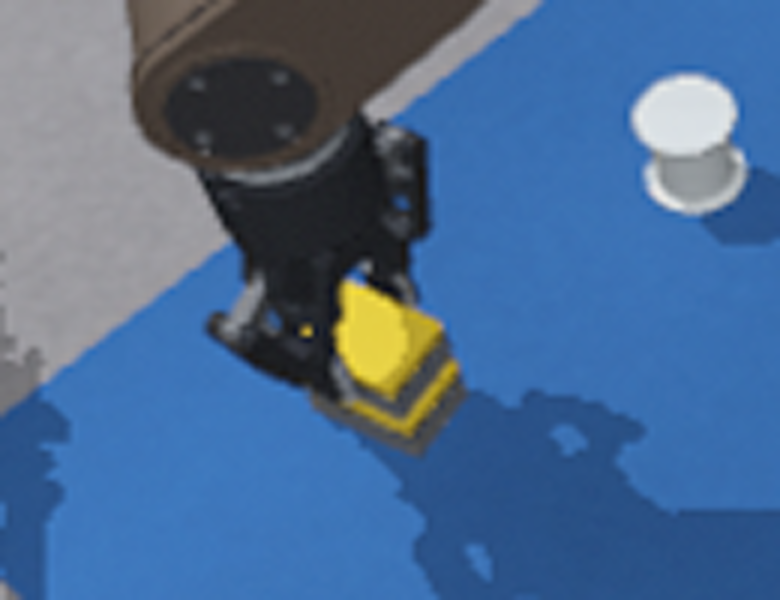

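step_arm([
  [[0,0,-0.03,0.1,0],[0,0,0,0.05,0],[0,0,0,0,0],[0,0,0,0,0]],
])

```text
time: 6.52
eef_pos: [0.6329, -0.2792, 0.0373]
tcp_rot: [0.617, 0.787, 0.0, 0.001]
contact_force: [-0.5, 0.8, -1.6]
opening: 0.509
```

step_arm([
  [[0,0,0,0.05,0],[0,0,0,0,0],[0,0,0,0,0]],
])

```text
time: 6.77
eef_pos: [0.6334, -0.2795, 0.0356]
tcp_rot: [0.617, 0.787, 0.0, 0.001]
contact_force: [0.3, -0.6, 2.4]
opening: 0.503
```

step_arm([
  [[0.6,0,0,0,0],[0.7,0,0,0,0],[0.9,0,0,0,0],[1,0,0,0,0],[1,0,0,-0.4,0],[1,0,0,-1,0],[1,0,0,-1,0],[1,0,0,-0.5,0]],
])

```text
time: 7.43
eef_pos: [0.6348, -0.2803, 0.1577]
tcp_rot: [0.617, 0.787, 0.0, 0.004]
contact_force: [0.5, -1.0, 0.8]
opening: 0.997
```

```bash
python3 - <<'E'
from h import *
st()
p,t=plan(.5922,.0175,.14,86.9,1)
plan(.5922,.0175,.028,86.9,1,p,t)
E
```

```text
t 7.43 p [ 634.8 -280.3  157.7] ang 103.8 tilt [ 0.0072 -0.0045 -1.    ] F [ 0.5 -1.   0.8] T [-0.05 -0.04  0.04] op 0.997
[[1,0.94,0.09,0.06,0.42],[1,0.93,0.06,0.05,0.43],[1,0.94,0.02,0.06,0.42],[1,0.94,-0.01,0.05,0.42],[1,0.94,-0.04,0.06,0.42],[1,0.94,-0.08,0.05,0.43],[1,0.93,-0.12,0.06,0.42],[1,0.93,-0.15,0.05,0.42]]
[[1,-0.0,0.0,0.93,0.0],[1,-0.0,0.0,0.94,0.0],[1,-0.0,0.0,0.93,0.0]]
```

step_arm([
  [[1,0.94,0.09,0,0.42],[1,0.93,0.06,0,0.43],[1,0.94,0.02,0,0.42],[1,0.94,-0.01,0,0.42],[1,0.94,-0.04,0,0.42],[1,0.94,-0.08,0,0.43],[1,0.93,-0.12,0,0.42],[1,0.93,-0.15,0,0.42],[1,0,0,0,0],[1,0,0,0,0]],
])

```text
time: 8.27
eef_pos: [0.5898, 0.0207, 0.1518]
tcp_rot: [0.725, 0.689, 0.0, 0.001]
contact_force: [0.3, -0.1, 0.1]
opening: 1.002
```

```bash
python3 - <<'E'
from h import *
d=cam('top'); save(d,'pics/t6.png',4,(320,95,440,195))
print(lid(d,(366.6,137.1),.060,80),lid(d,(366.6,137.1),.060,110))
st()
plan(.592,.0175,.031,86.9,1)
E
```

```text
[ 630.2 -278.2   44.8   61.9  106.3  105.4  103.6  628.8 -278.9   49.
   63.9   13.3] [ 630.9 -278.1   39.9   59.8  104.   103.6  103.3  630.7 -278.4   41.5
   61.2   13.7]
t 8.32 p [590.2  19.3 151.7] ang 87.02 tilt [ 1.6e-03 -7.0e-04 -1.0e+00] F [-0.7 -0.3 -0.9] T [-0.03 -0.   -0.03] op 0.999
[[1,-0.01,0.01,0.75,0.01],[1,-0.01,0.01,0.76,0.0],[1,-0.01,0.01,0.75,0.01],[1,-0.01,0.02,0.76,0.0]]
```

View pics/t6.png

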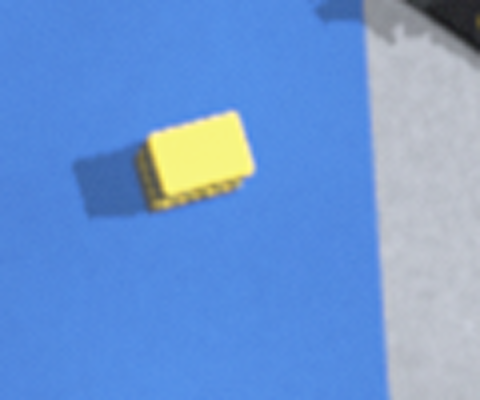

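step_arm([
  [[1,-0.02,0.02,0.75,0],[1,-0.01,0.02,0.76,0],[1,-0.01,0.01,0.75,0],[1,-0.01,0.01,0.74,0],[1,0,0,0,0],[1,0,0,0,0]],
])

```text
time: 8.82
eef_pos: [0.5912, 0.0154, 0.0292]
tcp_rot: [0.727, 0.687, -0.001, -0.002]
contact_force: [1.4, -0.7, -0.0]
opening: 1.002
```

step_arm([
  [[0,0,0,0,0],[0,0,0,0,0],[0,0,0,0,0],[0,0,0,0,0],[0,0,0,0,0],[0,0,0,0,0],[0,0,0,0,0]],
])

```text
time: 9.4
eef_pos: [0.594, 0.0163, 0.0331]
tcp_rot: [0.726, 0.688, 0.001, 0.002]
contact_force: [-0.2, -1.7, 6.2]
opening: 0.506
```

step_arm([
  [[0,0,0,-0.3,0],[0,0,0,-0.7,0],[0,0,0,-1,0],[0,0,0,-0.9,0],[0,0,0,0,0],[0,0,0,0,0],[0,0,0,0,0]],
])

```text
time: 9.98
eef_pos: [0.5917, 0.0169, 0.1464]
tcp_rot: [0.726, 0.688, -0.0, -0.0]
contact_force: [0.2, -0.0, -1.3]
opening: 0.504
```

```bash
python3 - <<'E'
from h import *
d=cam('scene'); save(d,'pics/s7.png',4,(100,130,290,280))
for vt in (80,110): print(lid(d,(142,172),.060,vt))
st()
plan(.6326,-.2807,.148,103.7,0,n=9)
E
```

```text
[ 633.7 -276.4   43.9   64.1  102.2  103.6  104.   634.  -276.3   46.3
   65.9   13.9]
[ 633.5 -277.    42.1   61.8  103.2  103.7  103.7  633.4 -277.3   43.3
   62.8   13.7]
t 10.03 p [590.9  16.9 145.1] ang 86.91 tilt [-2.9e-03  5.0e-04 -1.0e+00] F [-0.6 -0.  -1.6] T [ 0.   -0.    0.01] op 0.512
[[0,-0.82,0.16,-0.01,-0.37],[0,-0.82,0.13,-0.01,-0.38],[0,-0.83,0.11,-0.0,-0.37],[0,-0.83,0.08,-0.01,-0.37],[0,-0.84,0.05,-0.01,-0.38],[0,-0.83,0.03,-0.01,-0.37],[0,-0.83,-0.01,-0.01,-0.37],[0,-0.84,-0.02,-0.0,-0.38],[0,-0.83,-0.06,-0.01,-0.37]]
```

View pics/s7.png

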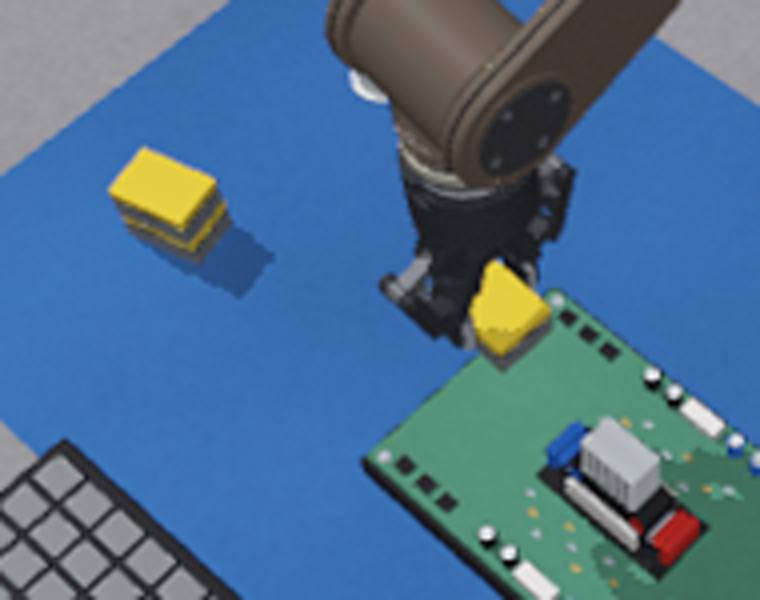

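step_arm([
  [[0,-0.6,0.16,0,-0.37],[0,-0.82,0.13,-0.01,-0.38],[0,-0.83,0.11,0,-0.37],[0,-0.83,0.08,-0.01,-0.37],[0,-0.84,0.05,-0.01,-0.38],[0,-0.83,0.03,-0.01,-0.37],[0,-0.83,-0.01,-0.01,-0.37],[0,-0.84,-0.02,0,-0.38],[0,-0.83,-0.06,-0.01,-0.37],[0,-0.22,0,0,0]],
])

```text
time: 10.87
eef_pos: [0.6351, -0.2851, 0.1461]
tcp_rot: [0.619, 0.785, -0.001, -0.001]
contact_force: [0.1, 0.1, -1.3]
opening: 0.505
```

step_arm([
  [[0,0,0,0.6,0],[0,0,0,0.6,0],[0,0,0,0.4,0],[0,0,0,0,0],[0,0,0,0,0],[0,0,0,0,0],[0,0,0,0,0]],
])

```text
time: 11.45
eef_pos: [0.6374, -0.2809, 0.0866]
tcp_rot: [0.618, 0.786, 0.0, 0.001]
contact_force: [-0.0, 0.3, -0.7]
opening: 0.506
```

```bash
python3 - <<'E'
from h import *
d=cam('scene'); save(d,'pics/s8.png',6,(80,120,210,220))
st()
plan(.6325,-.2808,.069,103.7,0,n=2)
E
```

```text
t 11.5 p [ 637.5 -281.    86.9] ang 103.71 tilt [ 0.0026 -0.0016 -1.    ] F [-0.5 -0.2 -0.2] T [0.02 0.03 0.  ] op 0.505
[[0,0.02,-0.06,0.22,0.0],[0,0.01,-0.06,0.23,0.0]]
```

View pics/s8.png

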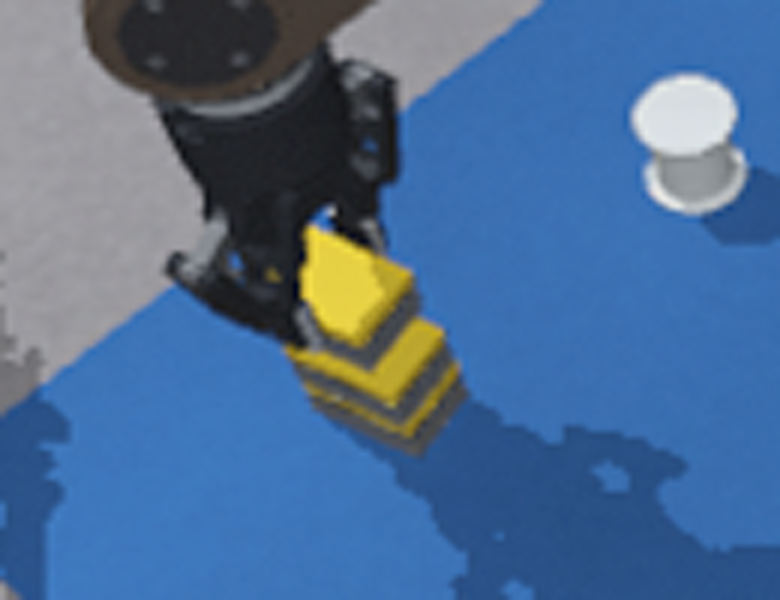

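step_arm([
  [[0,0.02,-0.06,0.18,0],[0,0.01,-0.06,0.18,0],[0,0,0,0,0],[0,0,0,0,0],[0,0,0,0,0]],
])

```text
time: 11.92
eef_pos: [0.6313, -0.2806, 0.0703]
tcp_rot: [0.618, 0.786, 0.0, -0.0]
contact_force: [-0.7, 0.2, -1.0]
opening: 0.508
```

```bash
python3 - <<'E'
from h import *
d=cam('scene'); save(d,'pics/s9.png',6,(80,120,210,220))
st()
E
```

```text
t 11.97 p [ 631.5 -280.8   70.6] ang 103.69 tilt [ 2.e-04 -1.e-04 -1.e+00] F [ 0.3  0.2 -1.2] T [-0.01 -0.03  0.04] op 0.503
```

View pics/s9.png

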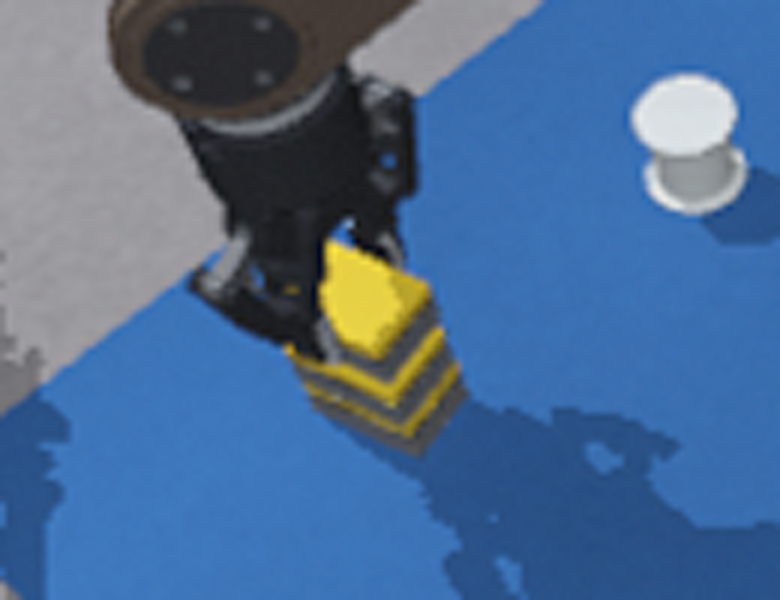

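step_arm([
  [[0,0,0.02,0.06,0],[0,0,0,0.04,0],[0,0,0,0,0],[0,0,0,0,0]],
])

```text
time: 12.3
eef_pos: [0.6329, -0.2807, 0.0671]
tcp_rot: [0.618, 0.786, 0.0, 0.001]
contact_force: [1.2, -0.7, 0.7]
opening: 0.504
```

step_arm([
  [[0,0,0,0.04,0],[0,0,0,0,0],[0,0,0,0,0]],
])

```text
time: 12.55
eef_pos: [0.633, -0.2807, 0.0671]
tcp_rot: [0.618, 0.786, 0.0, 0.001]
contact_force: [-2.1, 0.9, 5.7]
opening: 0.507
```

step_arm([
  [[0.6,0,0,0,0],[0.7,0,0,0,0],[0.9,0,0,0,0],[1,0,0,0,0],[1,0,0,-0.4,0],[1,0,0,-1,0],[1,0,0,-1,0],[1,0,0,-0.2,0]],
])

```text
time: 13.22
eef_pos: [0.6359, -0.2826, 0.1792]
tcp_rot: [0.618, 0.786, 0.001, 0.007]
contact_force: [1.3, 0.4, 2.8]
opening: 0.997
```

```bash
python3 - <<'E'
from h import *
st()
plan(.60,.05,.16,88.3,1)
E
```

```text
t 13.22 p [ 635.9 -282.6  179.2] ang 103.7 tilt [ 0.012  -0.0075 -0.9999] F [1.3 0.4 2.8] T [-0.05 -0.01 -0.02] op 0.997
[[1,0.92,0.12,0.05,0.34],[1,0.93,0.1,0.06,0.34],[1,0.92,0.06,0.05,0.35],[1,0.93,0.04,0.05,0.34],[1,0.93,0.01,0.06,0.34],[1,0.93,-0.01,0.05,0.34],[1,0.93,-0.05,0.05,0.35],[1,0.92,-0.07,0.06,0.34],[1,0.93,-0.1,0.05,0.34]]
```

step_arm([
  [[1,0.92,0.12,0,0.34],[1,0.93,0.1,0,0.34],[1,0.92,0.06,0,0.35],[1,0.93,0.04,0,0.34],[1,0.93,0.01,0,0.34],[1,0.93,-0.01,0,0.34],[1,0.93,-0.05,0,0.35],[1,0.92,-0.07,0,0.34]],
])

```text
time: 13.88
eef_pos: [0.6002, 0.0167, 0.1703]
tcp_rot: [0.708, 0.707, 0.001, 0.001]
contact_force: [0.4, -0.4, 0.6]
opening: 1.002
```

```bash
python3 - <<'E'
from h import *
st()
t=cam('top'); s=cam('scene'); np.savez('m.npz',tp=t['pixels'],sp=s['pixels'])
save(t,'pics/t10.png',6,(320,95,440,195)); save(s,'pics/s10.png',7,(200,200,310,285)); save(s,'pics/s10b.png',6,(80,120,210,220))
for vt in(80,110): print('top',lid(t,(368,136),.09,vt)); print('scene',lid(s,(142,158),.09,vt))
# module block top: bright points at z~.104
for n,d in(('top',t),('scene',s)):
    P=cloud(d); m=(abs(P[...,2]-.104)<.008)&(abs(P[...,0]-.592)<.04)&(abs(P[...,1]-.124)<.06)
    print(n,rects(d,m,.104,10))
E
```

```text
t 13.88 p [600.2  16.7 170.3] ang 89.9 tilt [ 1.7e-03 -2.0e-04 -1.0e+00] F [ 0.4 -0.4  0.6] T [-0.02 -0.02 -0.01] op 1.002
top [ 631.  -279.8   42.8   62.5  105.1  104.1  103.9  630.9 -280.    44.
   63.7   13.6]
scene [ 592.3 -308.   156.2  204.9   61.9   47.3   51.2  596.3 -308.7  221.3
  165.5   47.3]
top [ 630.7 -279.6   40.1   59.8  104.2  103.8  103.7  630.8 -279.9   41.5
   61.1   13.8]
scene [ 592.9 -307.2  155.6  206.3   61.3   47.3   51.2  596.3 -308.7  221.3
  165.5   47.3]
top [(np.int32(69), array([218. , 147.5]), array([0.594 , 0.1354]), np.float64(177.72), array([19. , 27.3]))]
scene [(np.int32(185), array([255., 243.]), array([0.5942, 0.1259]), np.float64(86.48), array([28.1, 45.7]))]
```

View pics/s10.png

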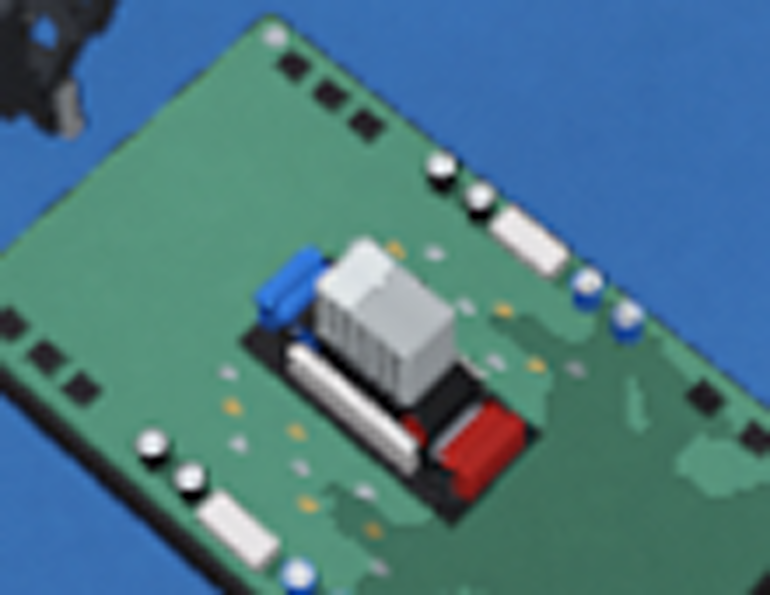

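View pics/s10b.png

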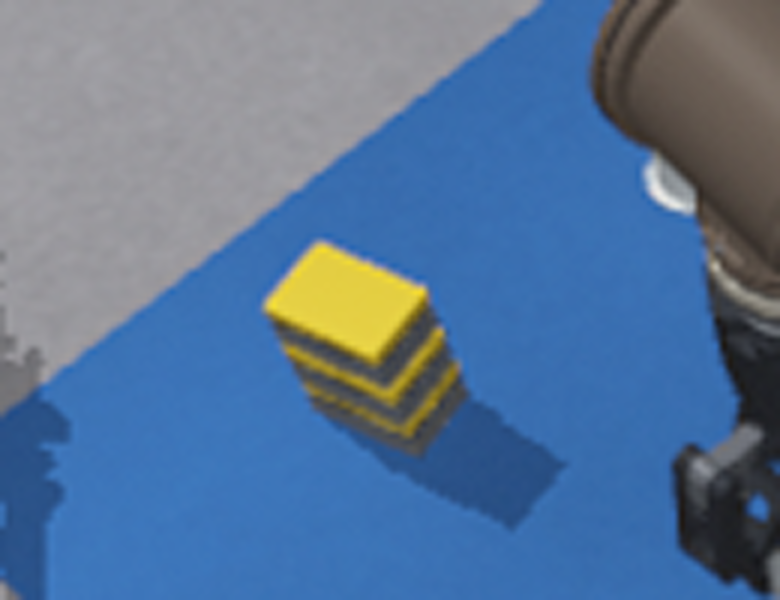

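View pics/t10.png

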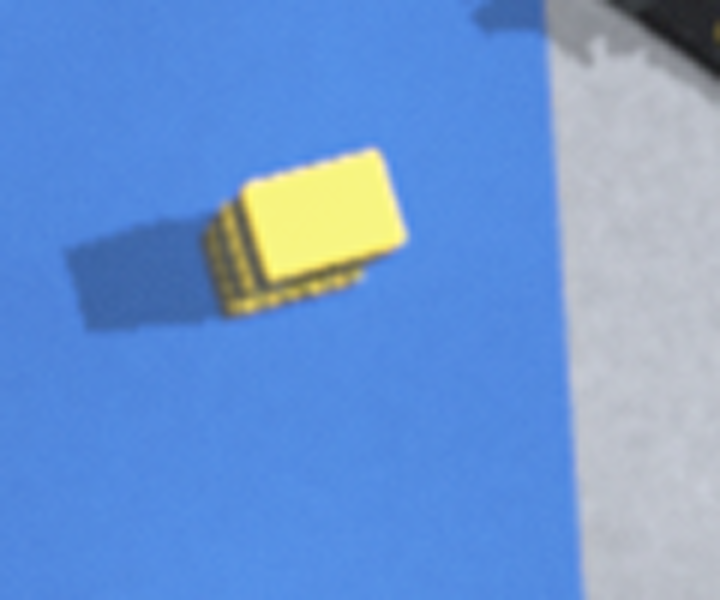

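```bash
python3 - <<'E'
from h import *
t=cam('top'); s=cam('scene')
print(plane(t,[223.2-.43,148.2-.43],.104),plane(s,[255.1-.43,242.9-.43],.104))
print(plane(t,np.array([[380,195],[505,195],[505,270],[380,270]])/7-.43+[160,115],.104))
print(plane(s,np.array([[365,238],[455,316],[405,360],[318,287]])/7-.43+[200,200],.104))
# red / blue clip tops z=.054
for nm,d,c in(('top',t,[[318,215],[365,215],[365,300],[320,300]]),):pass
st()
plan(.595,.124,.16,88.3,1)
E
```

```text
[[0.59289339 0.12293356 0.104     ]] [[0.59350137 0.12429847 0.104     ]]
[[0.60789934 0.14627261 0.104     ]
 [0.60658241 0.09904814 0.104     ]
 [0.57785364 0.09959012 0.104     ]
 [0.5791588  0.14668722 0.104     ]]
[[0.57968014 0.10227852 0.104     ]
 [0.58213462 0.14694132 0.104     ]
 [0.60655267 0.1447538  0.104     ]
 [0.60527275 0.10258494 0.104     ]]
t 14.08 p [600.6  15.9 170.1] ang 90.15 tilt [ 1.5e-03 -6.0e-04 -1.0e+00] F [ 0.6  0.  -0.6] T [-0.01 -0.05 -0.  ] op 0.999
[[1,0.9,-0.04,0.08,0.12],[1,0.9,-0.06,0.09,0.13],[1,0.9,-0.06,0.08,0.12]]
```

step_arm([
  [[1,0.9,-0.04,0.08,0.12],[1,0.9,-0.06,0.09,0.13],[1,0.9,-0.06,0.08,0.12],[1,0.27,0,0,0],[1,0,0,0,0],[1,0,0,0,0],[1,0,0,0,0]],
], squeeze=60)

```text
time: 14.67
eef_pos: [0.5961, 0.132, 0.1594]
tcp_rot: [0.719, 0.695, 0.0, 0.0]
contact_force: [-0.6, -0.5, 0.0]
opening: 0.999
```

```bash
python3 - <<'E'
from h import *
d=cam('scene'); save(d,'pics/s11.png',7,(200,180,310,265))
st()
plan(.5954,.1347,.072,88.3,1)
E
```

```text
t 14.72 p [596.  132.  159.3] ang 88.03 tilt [ 5.e-04 -5.e-04 -1.e+00] F [-0.4 -0.3  0.6] T [-0.04 -0.02 -0.06] op 1.001
[[1,0.02,-0.01,0.73,-0.02],[1,0.03,-0.0,0.72,-0.02],[1,0.02,-0.01,0.73,-0.01]]
```

View pics/s11.png

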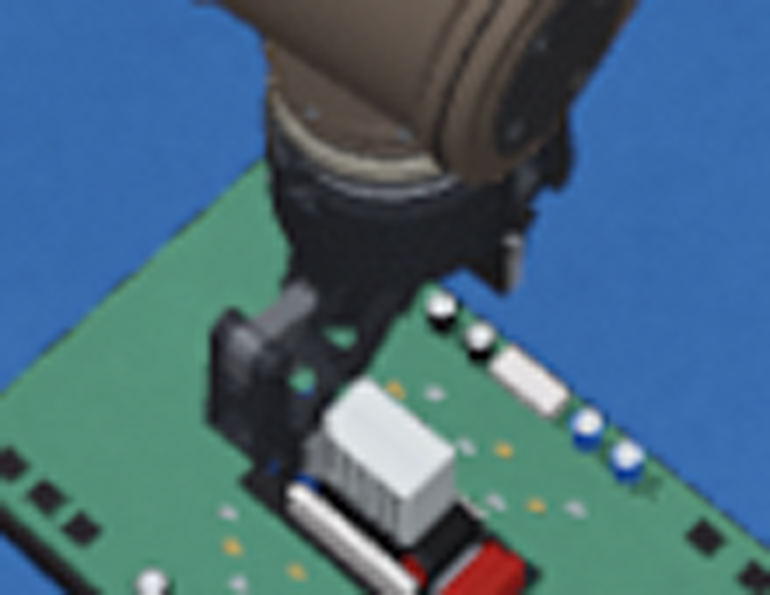

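step_arm([
  [[1,0.02,0,0.73,-0.02],[1,0.03,0,0.72,-0.02],[1,0.02,0,0.73,-0.01],[1,0,0,0,0],[1,0,0,0,0],[1,0,0,0,0]],
])

```text
time: 15.22
eef_pos: [0.5969, 0.1358, 0.0734]
tcp_rot: [0.717, 0.697, 0.001, 0.001]
contact_force: [0.5, 0.0, 1.8]
opening: 1.002
```

step_arm([
  [[0,0,0,0,0],[0,0,0,0,0],[0,0,0,0,0],[0,0,0,0,0],[0,0,0,0,0],[0,0,0,0,0],[0,0,0,0,0],[0,0,0,0,0]],
])

```text
time: 15.88
eef_pos: [0.5957, 0.1368, 0.0725]
tcp_rot: [0.717, 0.697, 0.0, 0.0]
contact_force: [-3.8, 0.6, 6.5]
opening: 0.296
```

```bash
python3 - <<'E'
from h import *
d=cam('scene'); save(d,'pics/s12.png',7,(200,180,310,265))
st()
E
```

```text
t 15.93 p [595.8 136.8  72.5] ang 88.4 tilt [ 3.e-04  1.e-04 -1.e+00] F [-2.5  0.9  5. ] T [-0.02  0.33 -0.04] op 0.295
```

View pics/s12.png

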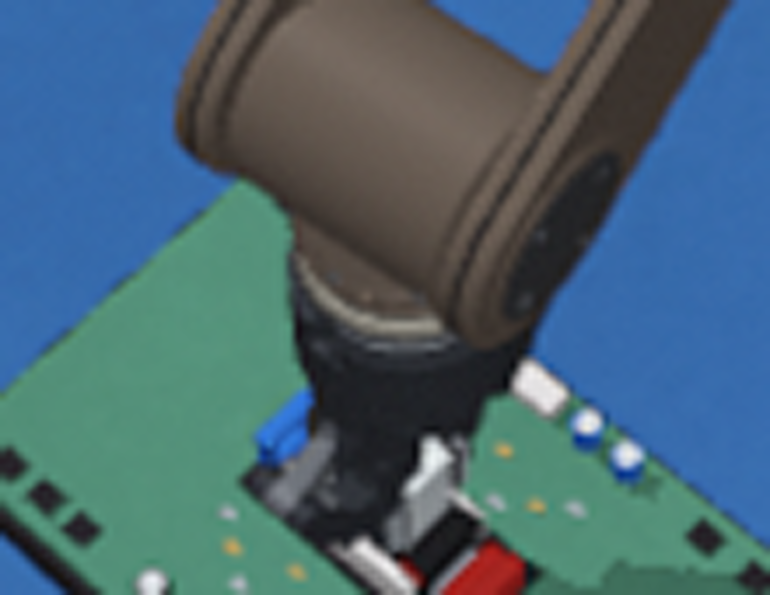

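step_arm([
  [[0,-0.05,0,-0.05,0],[0,-0.05,0,-0.05,0],[0,-0.05,0,-0.05,0],[0,-0.06,0,-0.05,0],[0,-0.06,0,-0.04,0],[0,-0.06,0,-0.04,0]],
])

```text
time: 16.43
eef_pos: [0.5932, 0.1253, 0.0793]
tcp_rot: [0.717, 0.697, 0.0, -0.003]
contact_force: [1.6, 7.4, -10.2]
opening: 0.296
```

```bash
python3 - <<'E'
from h import *
d=cam('scene'); save(d,'pics/s13.png',7,(200,180,310,265))
st()
E
```

```text
t 16.48 p [593.3 124.8  79.8] ang 88.33 tilt [-0.0037  0.0039 -1.    ] F [ 2.   5.6 -9.9] T [ 1.52 -0.34  0.04] op 0.298
```

View pics/s13.png

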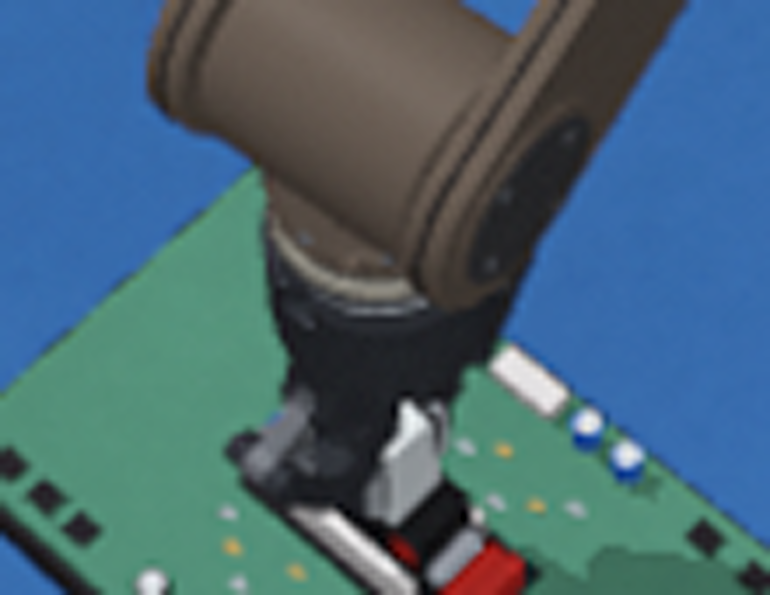

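step_arm([
  [[0,-0.07,0,-0.04,0],[0,-0.07,0,-0.04,0],[0,-0.07,0,-0.03,0],[0,-0.07,0,-0.03,0],[0,-0.07,0,-0.03,0],[0,0,0,0,0],[0,0,0,0,0]],
])

```text
time: 17.07
eef_pos: [0.593, 0.112, 0.0876]
tcp_rot: [0.718, 0.696, 0.001, -0.003]
contact_force: [-0.3, 7.6, -4.5]
opening: 0.294
```

```bash
python3 - <<'E'
from h import *
d=cam('scene'); save(d,'pics/s14.png',7,(200,180,310,265))
st()
E
```

```text
t 17.12 p [593.  112.   87.6] ang 88.29 tilt [-0.0039  0.0057 -1.    ] F [ 0.2  8.1 -3.6] T [ 1.73  0.05 -0.02] op 0.296
```

View pics/s14.png

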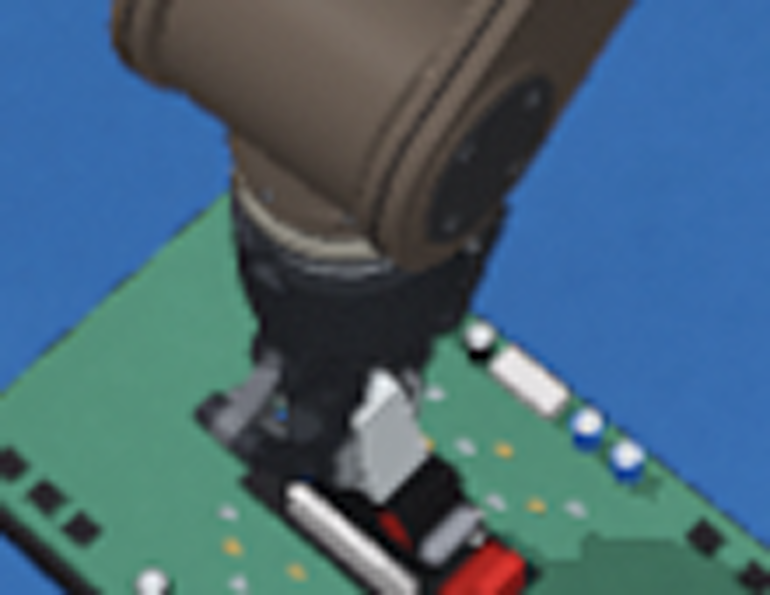

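step_arm([
  [[0,0.07,0,0.03,0],[0,0.07,0,0.03,0],[0,0.06,0,0.03,0],[0,0.06,0,0.03,0],[0,0,0,0,0],[0,0,0,0,0]],
], squeeze=40)

```text
time: 17.62
eef_pos: [0.5947, 0.118, 0.0854]
tcp_rot: [0.717, 0.698, -0.002, 0.001]
contact_force: [-3.5, -4.0, 1.3]
opening: 0.293
```

```bash
python3 - <<'E'
from h import *
d=cam('scene'); save(d,'pics/s15.png',7,(200,180,310,265))
st()
E
```

```text
t 17.67 p [594.7 118.   85.4] ang 88.45 tilt [-0.0023 -0.0042 -1.    ] F [-3.3 -3.9  2.3] T [-1.06  0.67 -0.08] op 0.292
```

View pics/s15.png

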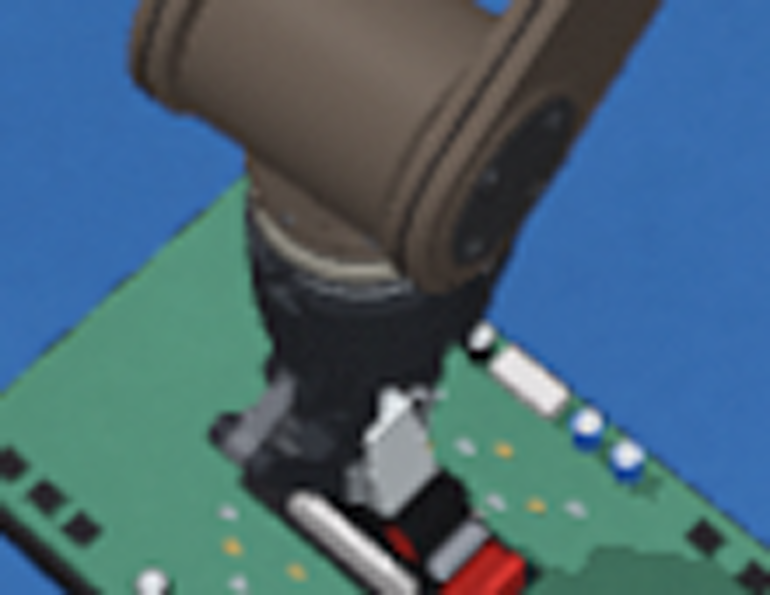

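step_arm([
  [[0.5,0,0,0,0],[0.5,0,0,0,0],[0.5,0,0,0,0],[0.5,0,0,0,0]],
])

```text
time: 18.0
eef_pos: [0.5955, 0.1201, 0.0853]
tcp_rot: [0.717, 0.697, 0.001, 0.0]
contact_force: [0.8, -0.9, 0.2]
opening: 0.498
```

```bash
python3 - <<'E'
from h import *
d=cam('scene'); save(d,'pics/s16.png',7,(200,180,310,265))
st()
E
```

```text
t 18.05 p [595.4 120.1  85.2] ang 88.4 tilt [ 8.e-04  2.e-04 -1.e+00] F [-0.2 -0.4 -0.7] T [-0.01  0.01  0.03] op 0.503
```

View pics/s16.png

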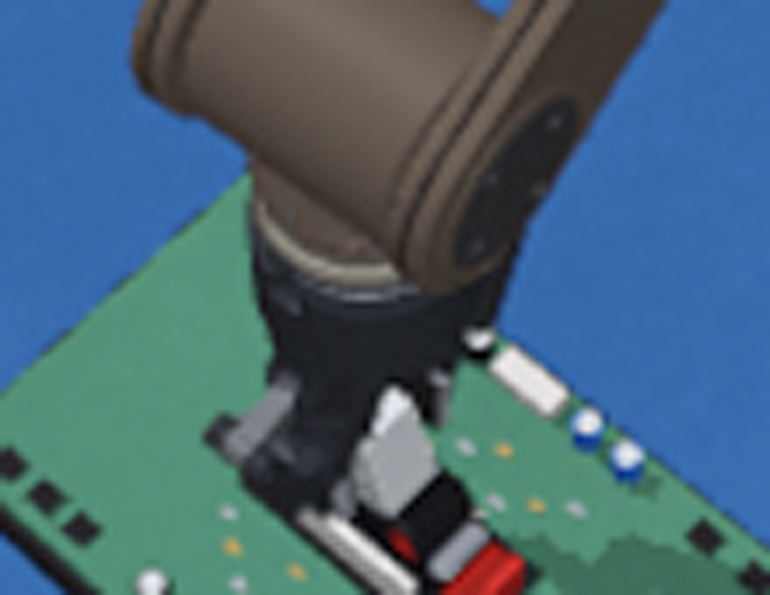

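step_arm([
  [[0.5,-0.31,0,0,0],[0.5,-0.31,0,0,0],[0.5,0,0,0.14,0],[0.5,0,0,0.13,0],[0.5,0,0,0,0],[0.5,0,0,0,0],[0.5,0,0,0,0]],
], squeeze=90)

```text
time: 18.63
eef_pos: [0.5942, 0.0953, 0.0738]
tcp_rot: [0.717, 0.697, -0.0, -0.0]
contact_force: [-0.2, -0.3, 0.4]
opening: 0.495
```

```bash
python3 - <<'E'
from h import *
d=cam('scene'); save(d,'pics/s17.png',7,(200,180,310,265))
st()
E
```

```text
t 18.68 p [594.4  95.3  74.1] ang 88.41 tilt [ 0.e+00  1.e-04 -1.e+00] F [-0.2 -0.1 -0.2] T [ 0.01 -0.04  0.04] op 0.498
```

View pics/s17.png

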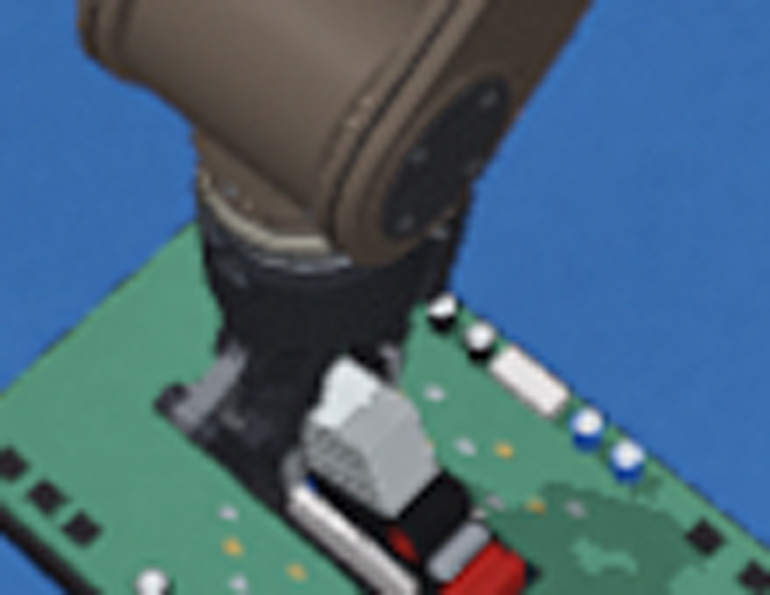

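step_arm([
  [[0,0,0,0,0],[0,0,0,0,0],[0,0,0,0,0],[0,0,0,0,0],[0,0,0,0,0]],
])

```text
time: 19.1
eef_pos: [0.5942, 0.0953, 0.0745]
tcp_rot: [0.717, 0.697, -0.0, -0.0]
contact_force: [-2.3, -0.2, 3.9]
opening: 0.292
```

step_arm([
  [[0,0.03,0,-0.05,0],[0,0.03,0,-0.05,0],[0,0.04,0,-0.05,0],[0,0.04,0,-0.05,0],[0,0.04,0,-0.05,0]],
])

```text
time: 19.52
eef_pos: [0.5944, 0.1025, 0.0839]
tcp_rot: [0.717, 0.697, -0.0, -0.0]
contact_force: [0.1, -0.1, -2.2]
opening: 0.294
```

```bash
python3 - <<'E'
from h import *
d=cam('scene'); save(d,'pics/s18.png',7,(200,180,310,265))
st()
E
```

```text
t 19.57 p [594.5 102.7  84.4] ang 88.41 tilt [-3.e-04  2.e-04 -1.e+00] F [-1.1  1.3 -2.7] T [0.01 0.09 0.01] op 0.291
```

View pics/s18.png

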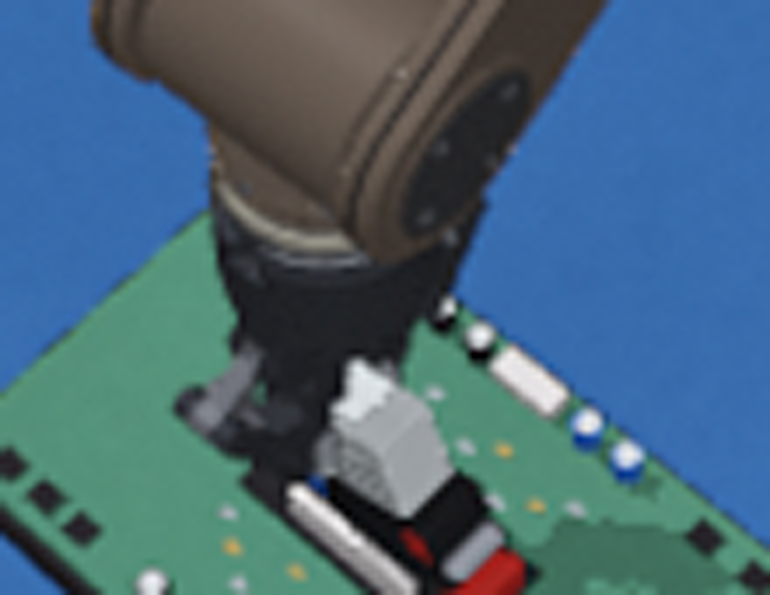

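```bash
cat >> h.py <<'E'
def proj(d,P):
    return cv2.projectPoints(np.atleast_2d(np.array(P,float)),np.array(d['rvec'],float),np.array(d['tvec'],float),d['K'],None)[0][:,0]
E
python3 - <<'E'
from h import *
d=cam('scene'); save(d,'pics/s19.png',12,(230,220,290,268))
st()
E
```

```text
t 19.62 p [594.5 102.7  84.3] ang 88.41 tilt [-3.e-04  2.e-04 -1.e+00] F [-0.1 -0.  -2.3] T [-0.04  0.06 -0.01] op 0.289
```

View pics/s19.png

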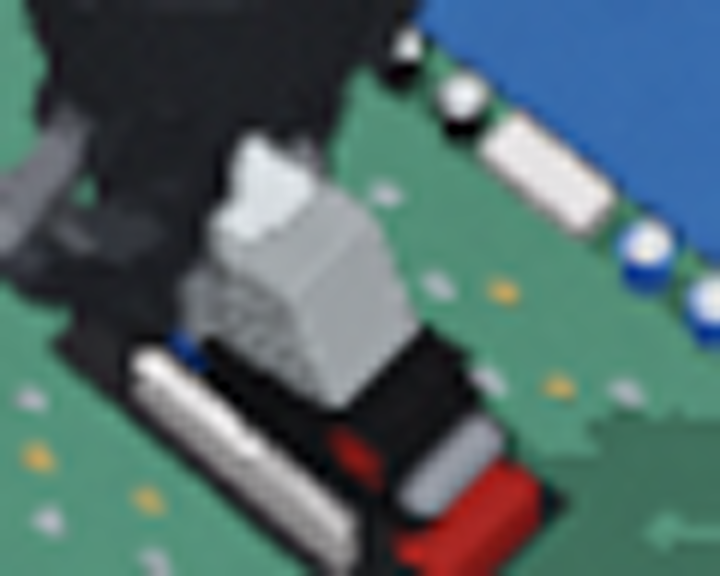

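```bash
cat >> h.py <<'E'
def planex(d,uv,x):
    uv=np.atleast_2d(np.array(uv,float)); r=(np.linalg.inv(d['K'])@np.c_[uv,np.ones(len(uv))].T).T@d['R']; c=-d['R'].T@d['t']
    return c+r*((x-c[0])/r[:,0:1])
def tilt(d,near,far,off,f):
    # off crop origin, f scale; returns y,z of block end-face edges and lean towards blue in deg
    for pts,x in((near,.608),(far,.582)):
        q=planex(d,np.array(pts,float)/f-.5+.5/f+np.array(off),x); v=q[0]-q[1]
        print((q*1000).round(1).tolist(),'len',(np.linalg.norm(v)*1000).round(1),'lean to blue',np.degrees(np.arctan2(-v[1],v[2])).round(1))
E
python3 - <<'E'
from h import *
d=cam('scene'); tilt(d,[(288,292),(335,405)],[(362,200),(420,328)],(230,220),12)
E
```

```text
[[608.0, 133.9, 131.2], [608.0, 146.0, 94.9]] len 38.3 lean to blue 18.5
[[582.0, 131.0, 129.5], [582.0, 146.8, 91.4]] len 41.2 lean to blue 22.6
```

step_arm([
  [[0,-0.05,0,0.08,0],[0,-0.05,0,0.08,0],[0,-0.05,0,0.08,0],[0,0,0,0,0],[0,0,0,0,0]],
], squeeze=60)

```text
time: 20.08
eef_pos: [0.5943, 0.0962, 0.0747]
tcp_rot: [0.717, 0.697, -0.0, -0.0]
contact_force: [-4.1, -0.3, 1.6]
opening: 0.289
```

step_arm([
  [[0,-0.06,0,0.02,0],[0,-0.06,0,0,0],[0,-0.06,0,0,0],[0,-0.05,0,0,0],[0,0,0,0,0],[0,0,0,0,0]],
])

```text
time: 20.58
eef_pos: [0.5941, 0.0902, 0.0745]
tcp_rot: [0.718, 0.696, 0.002, -0.002]
contact_force: [-3.6, 9.6, 4.4]
opening: 0.292
```

```bash
python3 - <<'E'
from h import *
d=cam('scene'); save(d,'pics/s20.png',12,(230,220,290,268))
st()
E
```

```text
t 20.63 p [594.1  90.2  74.5] ang 88.29 tilt [ 2.0e-04  6.4e-03 -1.0e+00] F [-3.3  9.5  3.2] T [1.82 0.61 0.03] op 0.292
```

View pics/s20.png

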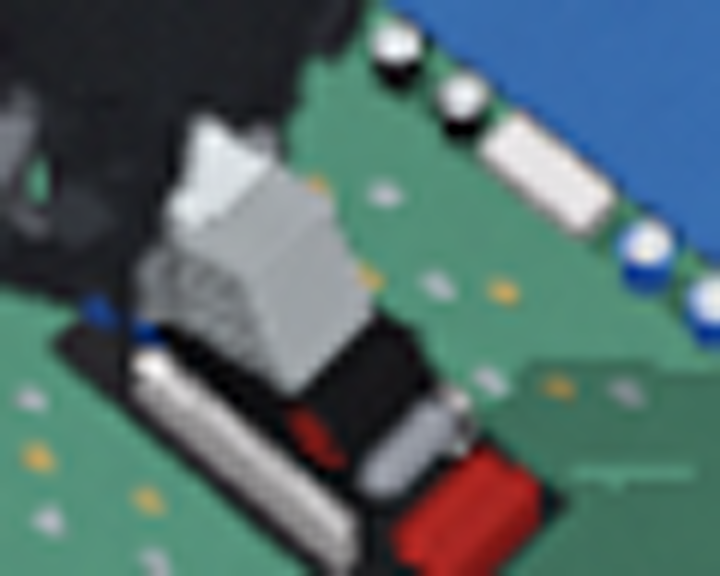

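```bash
cat >> h.py <<'E'
def pose(d,near,far,off,f):
    Os=[]
    for pts,x in((near,.608),(far,.582)):
        q=planex(d,np.array(pts,float)/f-.5+.5/f+np.array(off),x)[:,1:]; v=q[0]-q[1]; th=np.arctan2(-v[0],v[1])
        u=np.array([np.cos(th),np.sin(th)]); w=np.array([-u[1],u[0]])
        O=((q[0]-22e-3*u-74e-3*w)+(q[1]-22e-3*u-34e-3*w))/2
        print('lean',np.degrees(th).round(1),'len',(1000*np.linalg.norm(v)).round(1),'O',(1000*(O-[.1237,.03])).round(1),'red',(1000*(O+.036*u-[.1237,.03])).round(1),'blue',(1000*(O-.036*u-[.1237,.03])).round(1))
E
python3 - <<'E'
from h import *
d=cam('scene'); pose(d,[(240,275),(290,390)],[(325,195),(377,305)],(230,220),12)
pose(d,[(288,292),(335,405)],[(362,200),(420,328)],(230,220),12)
E
```

```text
lean 19.1 len 39.0 O [ 0.3 14.8] red [34.3 26.6] blue [-33.7   3. ]
lean 23.5 len 35.3 O [ 5.6 14.3] red [38.6 28.7] blue [-27.5   0. ]
lean 18.5 len 38.3 O [12.5 24.9] red [46.6 36.3] blue [-21.7  13.5]
lean 22.6 len 41.2 O [15.6 22.1] red [48.9 35.9] blue [-17.6   8.3]
```

step_arm([
  [[0.45,0,0,0,0],[0.45,0,0,0,0],[0.45,0,0,0,0],[0.45,0,0,0,0],[0.45,0,0,0,0]],
])

```text
time: 21.1
eef_pos: [0.5945, 0.0866, 0.0738]
tcp_rot: [0.717, 0.697, 0.0, 0.0]
contact_force: [0.5, -0.7, 0.4]
opening: 0.453
```

```bash
python3 - <<'E'
from h import *
d=cam('scene'); save(d,'pics/s21.png',12,(230,220,290,268))
st()
E
```

```text
t 21.15 p [594.4  86.7  73.7] ang 88.37 tilt [ 5.e-04 -3.e-04 -1.e+00] F [-0.1  1.1 -0.2] T [ 0.03 -0.    0.03] op 0.45
```

View pics/s21.png

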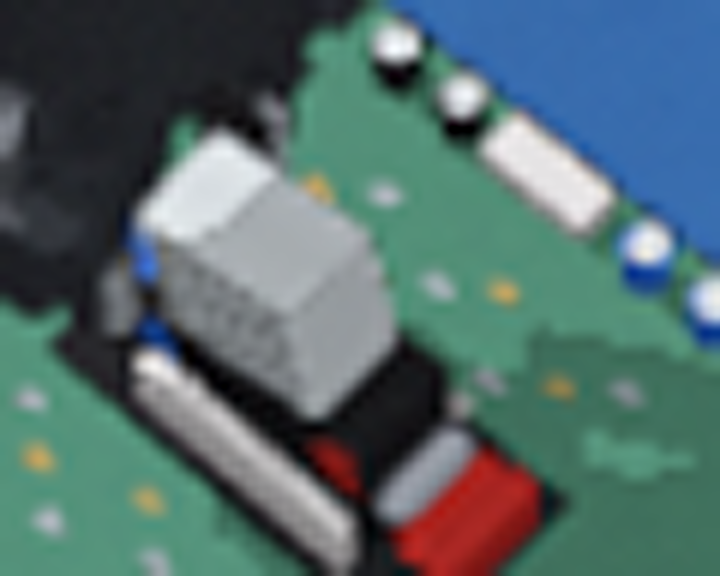

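```bash
python3 - <<'E'
from h import *
d=cam('scene'); pose(d,[(289,310),(318,415)],[(372,232),(398,332)],(230,220),12)
E
```

```text
lean 10.2 len 40.5 O [ 1.8 16.2] red [37.3 22.5] blue [-33.6   9.8]
lean 10.9 len 37.9 O [ 2.1 12.8] red [37.5 19.6] blue [-33.3   6. ]
```

```bash
python3 - <<'E'
from h import *
z=np.load('m.npz'); im=z['sp'][220:268,230:290,::-1]; cv2.imwrite('pics/m0.png',cv2.resize(im,None,fx=12,fy=12,interpolation=cv2.INTER_CUBIC))
E
```

```text
(no output)
```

View pics/m0.png

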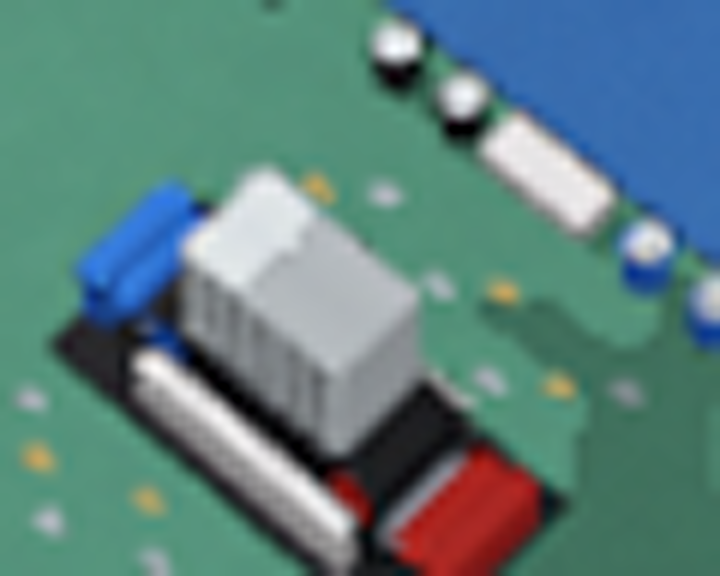

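```bash
python3 - <<'E'
from h import *
d=cam('scene'); pose(d,[(338,372),(335,460)],[(422,295),(418,380)],(230,220),12)
E
```

```text
lean -1.7 len 44.8 O [-0.9  6.3] red [35.1  5.3] blue [-36.9   7.4]
lean -1.1 len 41.8 O [0.1 3. ] red [36.1  2.3] blue [-35.9   3.7]
```

step_arm([
  [[0.45,0.15,0,-0.01,0],[0.45,0.15,0,-0.02,0],[0.45,0,0,0,0],[0.45,0,0,0,0],[0,0,0,0,0],[0,0,0,0,0],[0,0,0,0,0],[0,0,0,0,0],[0,0,0,0,0]],
], squeeze=35)

```text
time: 22.0
eef_pos: [0.5943, 0.0992, 0.075]
tcp_rot: [0.717, 0.697, -0.0, -0.0]
contact_force: [-2.6, 1.1, 2.5]
opening: 0.296
```

step_arm([
  [[0,0.05,0,-0.03,0],[0,0.05,0,-0.04,0],[0,0.05,0,-0.04,0]],
])

```text
time: 22.25
eef_pos: [0.5939, 0.1023, 0.0779]
tcp_rot: [0.716, 0.698, -0.003, 0.002]
contact_force: [-0.3, -10.0, -6.0]
opening: 0.301
```

```bash
python3 - <<'E'
from h import *
d=cam('scene'); save(d,'pics/s22.png',12,(230,220,290,268))
st()
E
```

```text
t 22.3 p [593.9 102.5  78.1] ang 88.5 tilt [-0.0022 -0.0062 -1.    ] F [ 0.4 -7.3 -3.2] T [-1.55  0.1   0.01] op 0.297
```

View pics/s22.png

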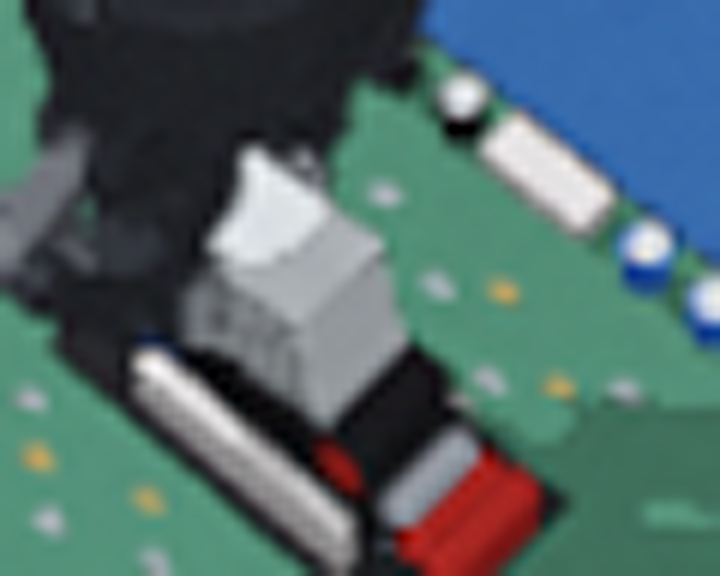

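step_arm([
  [[0,0.05,0,-0.05,0],[0,0.05,0,-0.05,0],[0,0.05,0,-0.05,0],[0,0.05,0,-0.05,0]],
], squeeze=45)

```text
time: 22.63
eef_pos: [0.5939, 0.1102, 0.0853]
tcp_rot: [0.716, 0.698, -0.003, 0.001]
contact_force: [-0.5, -9.2, -2.2]
opening: 0.298
```

```bash
python3 - <<'E'
from h import *
d=cam('scene'); save(d,'pics/s23.png',12,(230,220,290,268))
st()
E
```

```text
t 22.68 p [594.1 110.5  86.3] ang 88.5 tilt [-0.0028 -0.0062 -1.    ] F [-2.3 -7.2 -1.1] T [-1.68  0.4   0.02] op 0.299
```

View pics/s23.png

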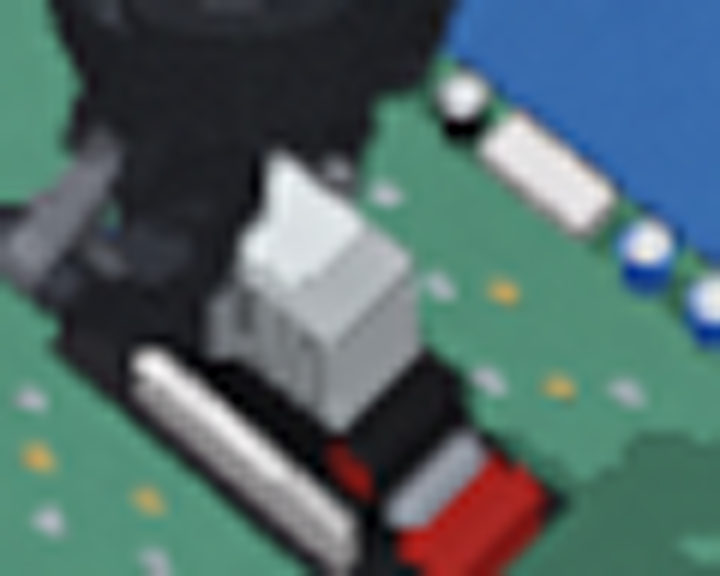

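```bash
python3 - <<'E'
from h import *
d=cam('scene'); pose(d,[(327,338),(338,430)],[(413,262),(420,350)],(230,220),12)
E
```

```text
lean 3.6 len 40.4 O [ 3.2 18.6] red [39.1 20.8] blue [-32.8  16.3]
lean 3.2 len 38.4 O [ 3.2 15. ] red [39.1 17. ] blue [-32.7  13. ]
```

step_arm([
  [[0,0.07,0,-0.05,0],[0,0.07,0,-0.05,0],[0,0.07,0,-0.05,0],[0,0.07,0,-0.04,0]],
])

```text
time: 23.07
eef_pos: [0.5947, 0.121, 0.0943]
tcp_rot: [0.716, 0.698, -0.003, 0.002]
contact_force: [-1.8, -8.7, 0.9]
opening: 0.297
```

```bash
python3 - <<'E'
from h import *
d=cam('scene'); save(d,'pics/s24.png',12,(230,220,290,268))
st()
E
```

```text
t 23.12 p [594.9 121.5  94.7] ang 88.51 tilt [-0.0018 -0.0069 -1.    ] F [-1.5 -8.7 -0. ] T [-1.77  0.28  0.07] op 0.298
```

View pics/s24.png

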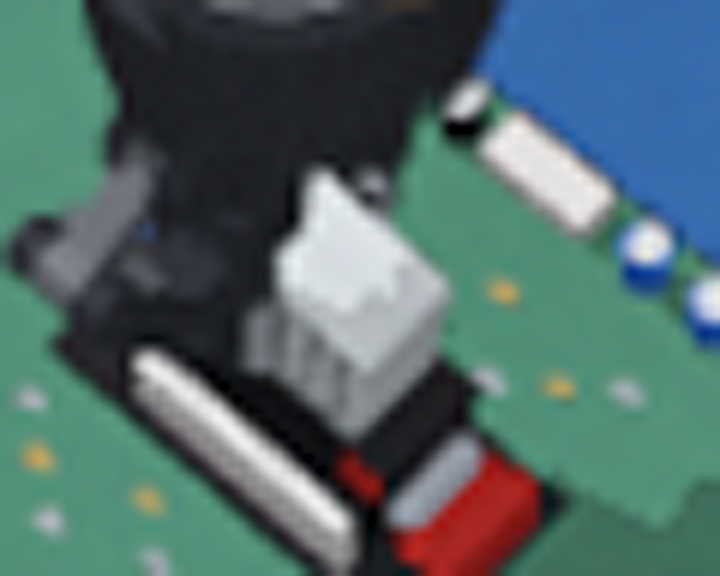

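step_arm([
  [[0,0.08,0,-0.05,0],[0,0.08,0,-0.04,0],[0,0.08,0,-0.04,0],[0,0.08,0,-0.03,0],[0,0.06,0,-0.03,0],[0,0,0,0,0],[0,0,0,0,0]],
])

```text
time: 23.7
eef_pos: [0.5955, 0.1369, 0.1021]
tcp_rot: [0.716, 0.698, -0.002, 0.002]
contact_force: [-0.1, -6.9, 0.3]
opening: 0.296
```

```bash
python3 - <<'E'
from h import *
d=cam('scene'); save(d,'pics/s25.png',12,(230,220,290,268))
st()
E
```

```text
t 23.75 p [595.5 136.9 102.1] ang 88.47 tilt [-0.0011 -0.0057 -1.    ] F [-1.  -6.8  0.2] T [-1.41  0.18  0.02] op 0.299
```

View pics/s25.png

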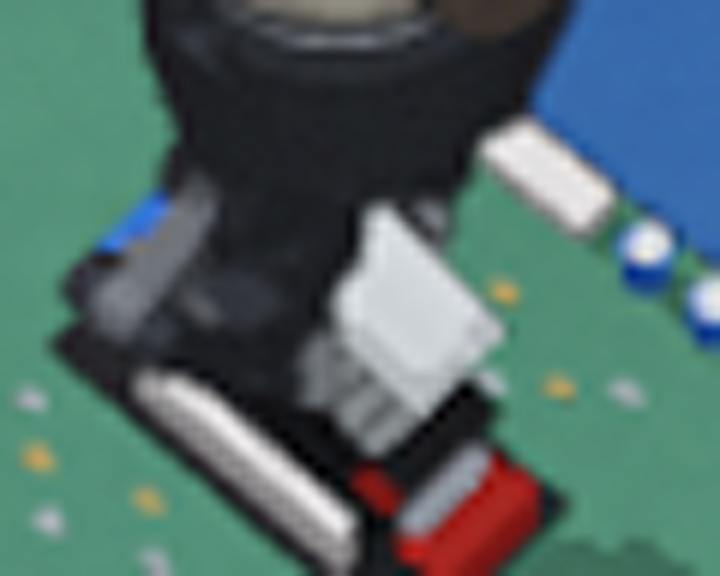

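```bash
python3 - <<'E'
from h import *
d=cam('scene'); pose(d,[(420,418),(375,455)],[(502,335),(460,375)],(230,220),12)
E
```

```text
lean -18.9 len 37.0 O [ 0.9 29.4] red [34.9 17.7] blue [-33.2  41. ]
lean -17.6 len 35.2 O [ 2.2 25.9] red [36.5 15. ] blue [-32.1  36.7]
```

step_arm([
  [[0,0,0,0,0],[0,-0.06,0,0.05,0],[0,-0.07,0,0.06,0],[0,-0.08,0,0.06,0],[0,0,0,0,0]],
], squeeze=22)

```text
time: 24.22
eef_pos: [0.5973, 0.1314, 0.0994]
tcp_rot: [0.717, 0.697, 0.002, 0.001]
contact_force: [-3.7, 0.3, 11.4]
opening: 0.293
```

```bash
python3 - <<'E'
from h import *
d=cam('scene'); save(d,'pics/s26.png',12,(230,220,290,268))
st()
E
```

```text
t 24.27 p [597.3 131.5  99.4] ang 88.36 tilt [ 0.0041  0.0017 -1.    ] F [-3.8 -0.9 11.1] T [0.3  0.68 0.18] op 0.296
```

View pics/s26.png

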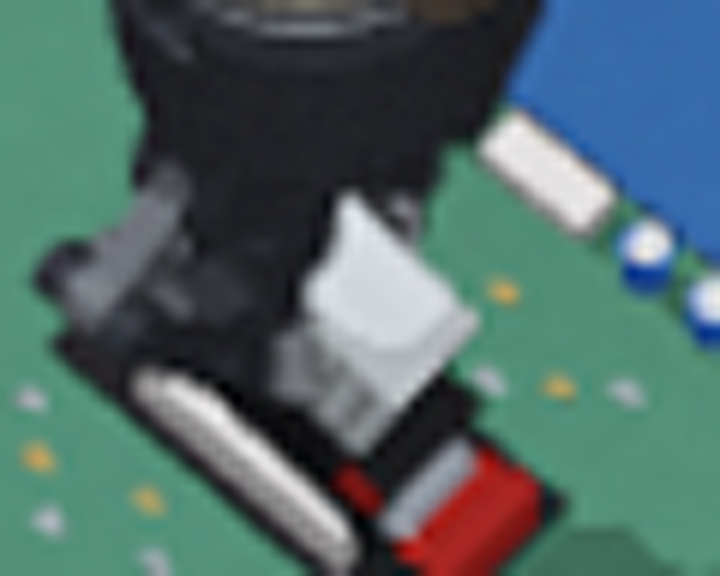

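step_arm([
  [[0,0,0,-0.1,0],[0,0,0,-0.2,0],[0,0,0,-0.3,0],[0,0,0,-0.3,0],[0,0,0,0,0],[0,0,0,0,0]],
], squeeze=60)

```text
time: 24.77
eef_pos: [0.5963, 0.1311, 0.1332]
tcp_rot: [0.717, 0.697, 0.001, 0.001]
contact_force: [0.2, 0.5, -1.9]
opening: 0.3
```

```bash
python3 - <<'E'
from h import *
d=cam('scene'); save(d,'pics/s27.png',10,(230,205,300,263))
st()
E
```

```text
t 24.82 p [595.5 131.1 132.1] ang 88.39 tilt [ 8.e-04  1.e-04 -1.e+00] F [ 0.1 -0.1 -3.6] T [-0.01 -0.05 -0.04] op 0.298
```

View pics/s27.png

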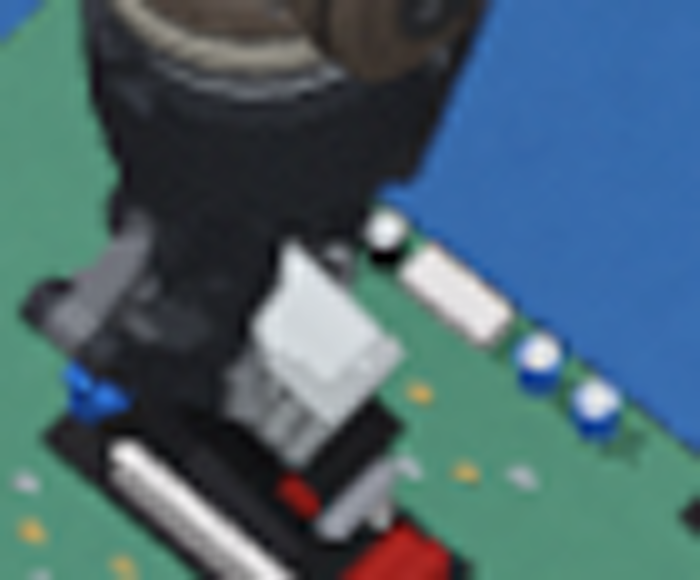

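```bash
python3 - <<'E'
from h import *
d=cam('scene'); pose(d,[(332,426),(300,468)],[(405,350),(373,395)],(230,205),10)
plan(.6015,.235,.135,88.3,0)
E
```

```text
lean -15.3 len 38.3 O [-1.2 57.9] red [33.6 48.4] blue [-35.9  67.4]
lean -14.5 len 37.8 O [ 0.3 58.5] red [35.1 49.5] blue [-34.6  67.5]
[[0,0.87,0.03,-0.03,0.01],[0,0.86,0.03,-0.03,0.0],[0,0.87,0.03,-0.03,0.01]]
```

step_arm([
  [[0,0.5,0,0,0],[0,0.75,0,0,0],[0,0.75,0,0,0],[0,0.65,0,0,0],[0,0,0,0.5,0],[0,0,0,0.4,0],[0,0,0,0,0],[0,0,0,0,0],[0,0,0,0,0]],
])

```text
time: 25.62
eef_pos: [0.5985, 0.2368, 0.0959]
tcp_rot: [0.717, 0.697, 0.0, -0.0]
contact_force: [0.0, 0.2, -2.4]
opening: 0.292
```

```bash
python3 - <<'E'
from h import *
d=cam('scene'); save(d,'pics/s28.png',7,(240,200,340,285))
st()
E
```

```text
t 25.67 p [599.1 236.8  96.7] ang 88.36 tilt [ 1.5e-03  4.0e-04 -1.0e+00] F [ 0.2  0.5 -1.9] T [ 0.04 -0.06  0.02] op 0.295
```

View pics/s28.png

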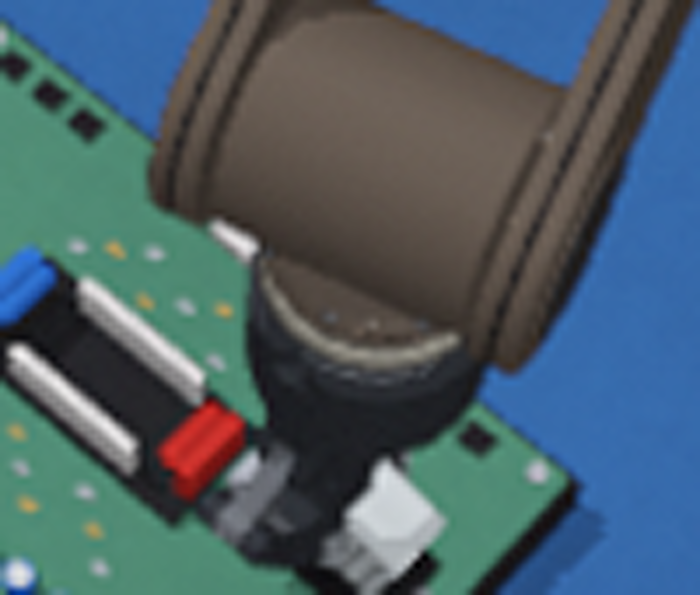

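step_arm([
  [[0,0,0,0.2,0],[0,0,0,0.1,0],[0,-0.05,0,0.05,0],[0,-0.05,0,0.05,0],[0,-0.06,0,0.05,0],[0,0,0,0,0]],
], squeeze=25)

```text
time: 26.17
eef_pos: [0.5984, 0.2307, 0.0782]
tcp_rot: [0.717, 0.697, 0.001, -0.0]
contact_force: [0.6, 0.4, -2.1]
opening: 0.295
```

```bash
python3 - <<'E'
from h import *
d=cam('scene'); save(d,'pics/s29.png',10,(270,240,340,295))
st()
E
```

```text
t 26.22 p [598.5 230.6  78.2] ang 88.38 tilt [ 8.e-04  3.e-04 -1.e+00] F [ 0.4  0.5 -0.5] T [0.24 0.09 0.01] op 0.293
```

View pics/s29.png

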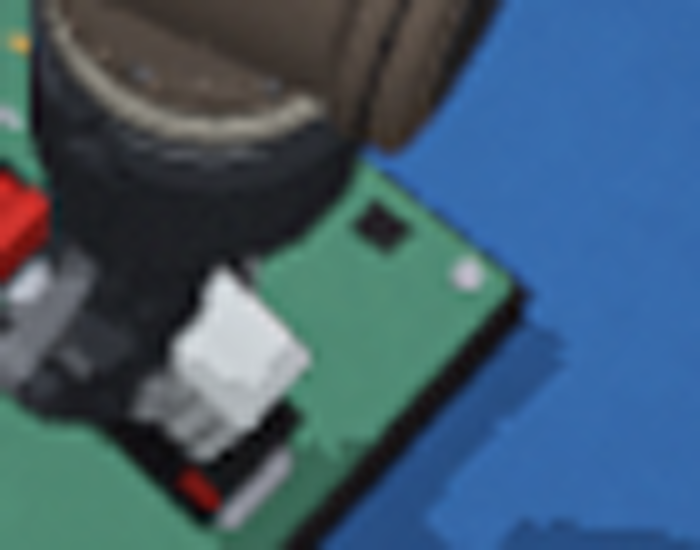

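step_arm([
  [[0,-0.07,0,0.05,0],[0,-0.07,0,0.05,0],[0,-0.07,0,0.05,0],[0,0,0,0,0]],
])

```text
time: 26.55
eef_pos: [0.5987, 0.2237, 0.0749]
tcp_rot: [0.717, 0.697, 0.002, -0.001]
contact_force: [-5.5, 3.4, 9.1]
opening: 0.296
```

```bash
python3 - <<'E'
from h import *
d=cam('scene'); save(d,'pics/s30.png',10,(270,240,340,295))
st()
E
```

```text
t 26.6 p [598.7 223.7  74.9] ang 88.37 tilt [ 0.0014  0.0034 -1.    ] F [-4.1  2.4  9. ] T [1.02 0.95 0.12] op 0.291
```

View pics/s30.png

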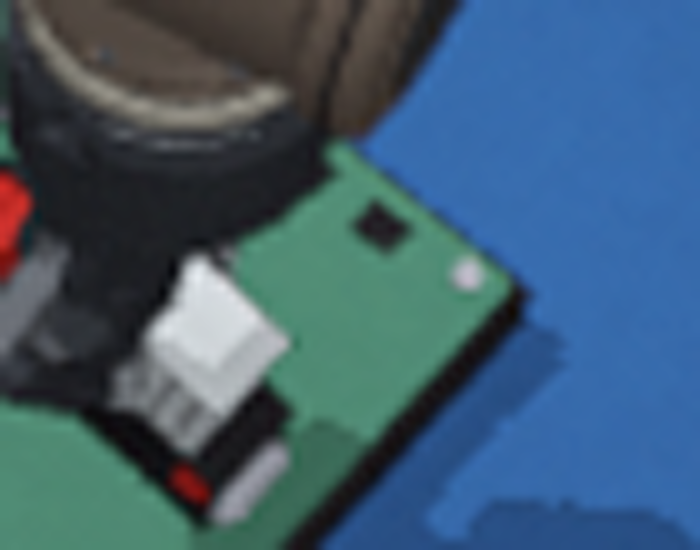

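step_arm([
  [[0,0,0,0.06,0],[0,0,0,0.06,0],[0,0,0,0.06,0],[0,0,0,0,0]],
], squeeze=20)

```text
time: 26.93
eef_pos: [0.5996, 0.2212, 0.0731]
tcp_rot: [0.716, 0.698, -0.001, 0.001]
contact_force: [-13.2, -8.4, 30.2]
opening: 0.295
```

```bash
python3 - <<'E'
from h import *
d=cam('scene'); save(d,'pics/s31.png',10,(270,240,340,295))
st()
E
```

```text
t 26.98 p [599.6 221.2  73.1] ang 88.53 tilt [-0.    -0.003 -1.   ] F [-13.1  -7.7  30.9] T [-0.56  2.79  0.3 ] op 0.293
```

View pics/s31.png

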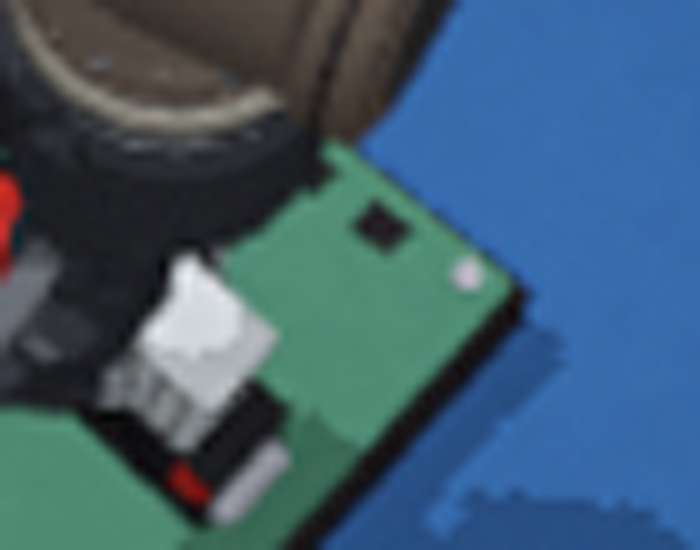

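step_arm([
  [[0,0,0,-0.1,0],[0,0,0,-0.06,0],[0,0,0,0,0]],
])

```text
time: 27.23
eef_pos: [0.5994, 0.2216, 0.0734]
tcp_rot: [0.717, 0.697, 0.001, 0.002]
contact_force: [-2.6, -2.8, 9.5]
opening: 0.296
```

```bash
python3 - <<'E'
from h import *
d=cam('scene'); save(d,'pics/s32.png',14,(275,255,325,295))
st()
E
```

```text
t 27.28 p [599.5 221.6  73.4] ang 88.43 tilt [ 0.0033 -0.0011 -1.    ] F [-2.9 -3.3  9.8] T [-0.34  0.46  0.09] op 0.298
```

View pics/s32.png

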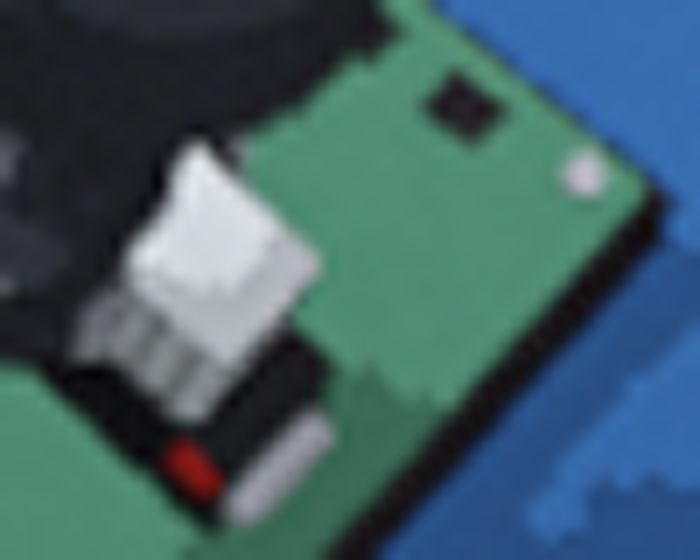

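```bash
python3 - <<'E'
from h import *
d=cam('scene'); pose(d,[(235,368),(190,422)],[(322,265),(285,325)],(275,255),14)
E
```

```text
lean -11.0 len 38.6 O [94.1 -7. ] red [129.5 -13.9] blue [58.8 -0.2]
lean -8.2 len 36.4 O [ 96.5 -11.8] red [132.1 -16.9] blue [60.8 -6.7]
```

step_arm([
  [[0,0,0,-0.1,0],[0,0.1,0,-0.05,0],[0,0.12,0,0,0],[0,0,0,0.05,0],[0,0,0,0,0],[0,0,0,0,0]],
], squeeze=40)

```text
time: 27.83
eef_pos: [0.5976, 0.2312, 0.074]
tcp_rot: [0.717, 0.697, -0.001, -0.0]
contact_force: [-1.6, -0.7, -2.4]
opening: 0.29
```

```bash
python3 - <<'E'
from h import *
d=cam('scene'); save(d,'pics/s33.png',14,(275,255,325,295))
st()
E
```

```text
t 27.88 p [597.6 231.1  74.1] ang 88.42 tilt [-1.5e-03 -6.0e-04 -1.0e+00] F [-0.5 -0.1 -2.2] T [-0.01  0.04  0.02] op 0.295
```

View pics/s33.png

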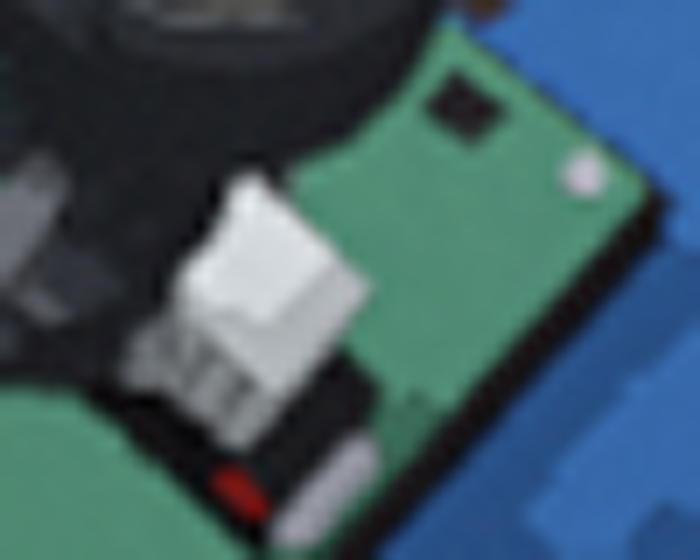

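step_arm([
  [[0,0,0,0.05,0],[0,0,0,0.05,0],[0,0,0,0.05,0],[0,0,0,0,0]],
], squeeze=20)

```text
time: 28.22
eef_pos: [0.5983, 0.2308, 0.0733]
tcp_rot: [0.717, 0.698, -0.001, -0.001]
contact_force: [-8.8, -4.5, 16.9]
opening: 0.295
```

```bash
python3 - <<'E'
from h import *
d=cam('scene'); save(d,'pics/s34.png',14,(275,255,325,295))
st()
E
```

```text
t 28.27 p [598.3 230.7  73.2] ang 88.46 tilt [-0.0023 -0.001  -1.    ] F [-7.9 -4.4 17.7] T [-0.24  1.83  0.29] op 0.292
```

View pics/s34.png

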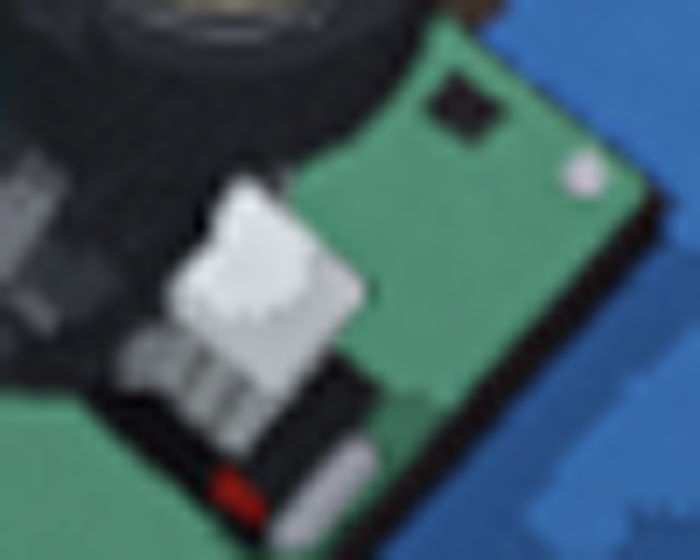

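step_arm([
  [[0,0,0,-0.1,0],[0,0,0,-0.03,0],[0,0,0,0,0],[0.35,0,0,0,0],[0.38,0,0,0,0],[0.4,0,0,0,0],[0.4,0,0,0,0]],
])

```text
time: 28.85
eef_pos: [0.5984, 0.2311, 0.0741]
tcp_rot: [0.717, 0.697, 0.0, 0.0]
contact_force: [0.3, 0.1, 0.4]
opening: 0.403
```

```bash
python3 - <<'E'
from h import *
d=cam('scene'); save(d,'pics/s35.png',10,(260,240,330,295))
st()
E
```

```text
t 28.9 p [598.3 231.1  74.1] ang 88.4 tilt [ 1.e-04  0.e+00 -1.e+00] F [-0.3  0.7 -0.7] T [-0.03  0.02  0.02] op 0.402
```

View pics/s35.png

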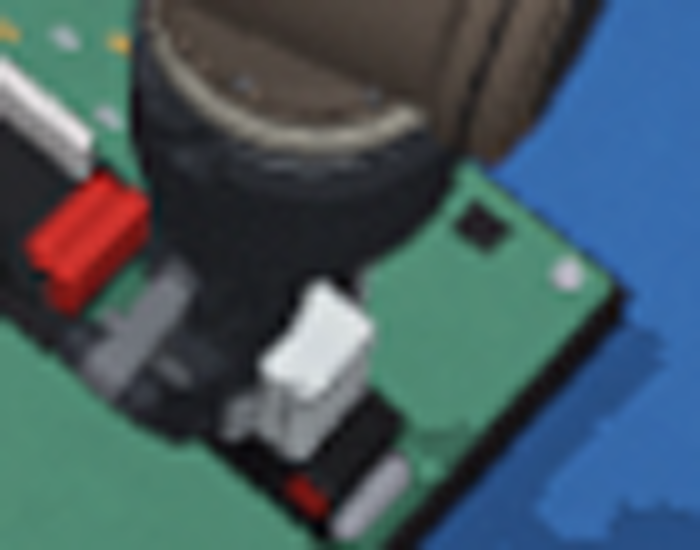

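```bash
python3 - <<'E'
from h import *
d=cam('scene')
for pts,x in(([(296,396),(298,462)],.6115),([(372,328),(372,390)],.5855)):
    print(planex(d,np.array(pts)/10-.45+[260,240],x)[:,1:]*1000)
E
```

```text
[[248.85725181 100.64828912]
 [252.09349911  62.94516648]]
[[251.47765571  98.71245866]
 [254.5084967   64.1264096 ]]
```

step_arm([
  [[0.4,-0.02,0,0.12,0],[0.4,0,0,0,0],[0.4,0,0,0,0],[0,0,0,0,0],[0,0,0,0,0],[0,0,0,0,0],[0,0,0,0,0],[0,0,0,-0.2,0],[0,0,0,-0.7,0],[0,0,0,-0.8,0]],
], squeeze=70)

```text
time: 29.78
eef_pos: [0.5954, 0.2297, 0.1346]
tcp_rot: [0.717, 0.697, -0.004, -0.002]
contact_force: [0.4, -0.4, -2.5]
opening: 0.293
```

step_arm([
  [[0,0,0,0,0],[0,0,0,0,0],[0,0,0,0,0]],
])

```text
time: 30.03
eef_pos: [0.5975, 0.2301, 0.1367]
tcp_rot: [0.717, 0.697, -0.001, -0.0]
contact_force: [-0.8, -0.8, -4.2]
opening: 0.295
```

```bash
python3 - <<'E'
from h import *
d=cam('scene'); save(d,'pics/s36.png',10,(260,220,330,275))
st()
plan(.5950,.1245,.12,88.3,0)
E
```

```text
t 30.08 p [596.8 230.  135.5] ang 88.4 tilt [-3.4e-03 -7.0e-04 -1.0e+00] F [-1.3 -0.8 -3.4] T [0.02 0.01 0.01] op 0.293
[[0,-0.88,0.01,0.13,0.01],[0,-0.88,0.01,0.13,0.0],[0,-0.88,0.01,0.13,0.01]]
```

View pics/s36.png

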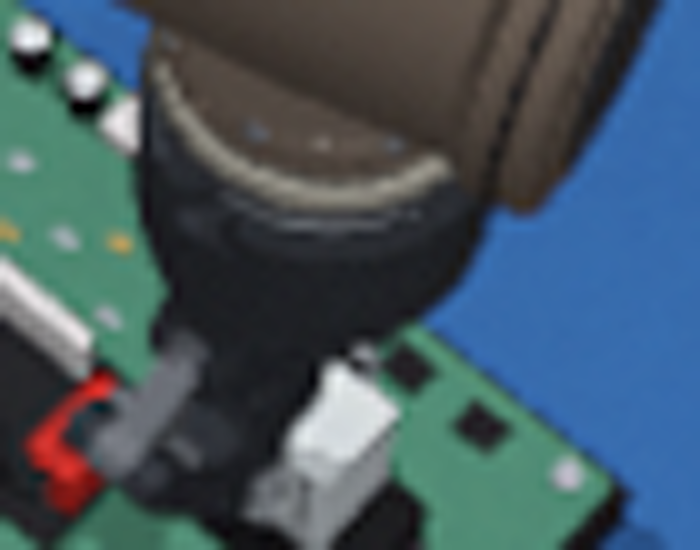

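step_arm([
  [[0,-0.55,0.01,0,0],[0,-0.7,0.01,0,0],[0,-0.7,0.01,0,0.01],[0,-0.5,0.01,0,0],[0,-0.2,0,0.15,0],[0,0,0,0.2,0],[0,0,0,0.1,0],[0,0,0,0,0],[0,0,0,0,0],[0,0,0,0,0]],
])

```text
time: 30.92
eef_pos: [0.5967, 0.1253, 0.1191]
tcp_rot: [0.717, 0.697, -0.0, -0.0]
contact_force: [-0.3, 0.3, -2.5]
opening: 0.289
```

step_arm([
  [[0,0,0,0,0],[0,0,0,0,0],[0,0,0,0,0]],
])

```text
time: 31.17
eef_pos: [0.597, 0.1246, 0.1198]
tcp_rot: [0.717, 0.697, 0.0, 0.0]
contact_force: [0.4, 0.1, -2.6]
opening: 0.292
```

```bash
python3 - <<'E'
from h import *
d=cam('scene'); save(d,'pics/s37.png',12,(230,205,290,253)); save(d,'pics/s37b.png',1.5)
st()
plan(.5950,.124,.1175,88.3,0)
t=cam('top'); print(t['pixels'].shape)
for n,dd in(('top',t),('scene',d)): save(dd,f'pics/{n}38.png',1.5)
E
```

```text
t 31.22 p [597.  124.5 119.7] ang 88.36 tilt [ 7.e-04  1.e-04 -1.e+00] F [-0.4  0.4 -2.3] T [-0.02  0.03  0.01] op 0.295
[[0,-0.01,-0.05,0.06,0.01]]
(384, 512, 3)
```

View pics/s37.png

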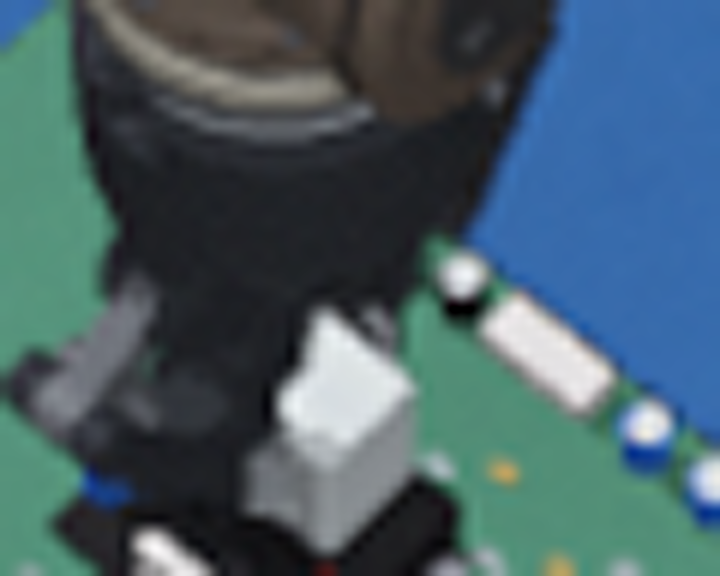

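View pics/s37b.png

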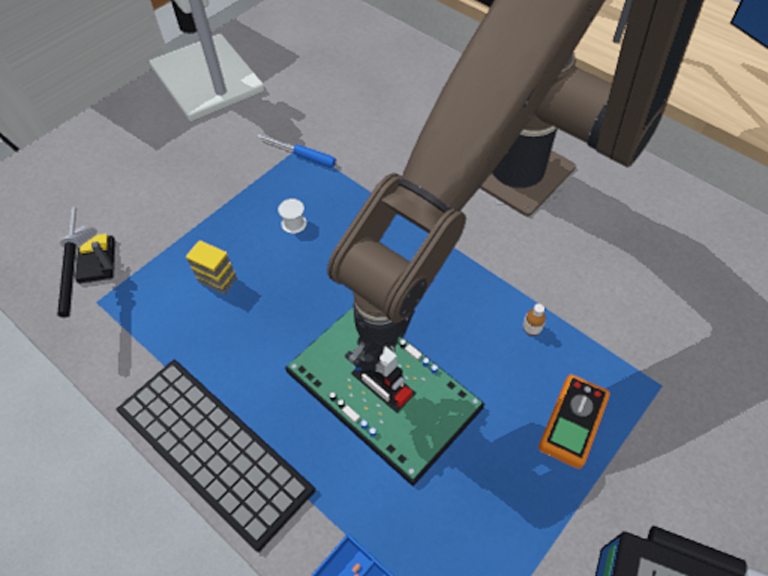

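```bash
python3 - <<'E'
from h import *
d=cam('scene'); pose(d,[(326,460),(326,553)],[(414,385),(412,472)],(230,205),12)
print('seated ref'); pose(d,[(338,372),(335,460)],[(422,295),(418,380)],(230,220),12)
E
```

```text
lean -0.7 len 43.3 O [-2.4 44.9] red [33.6 44.5] blue [-38.4  45.4]
lean -0.4 len 39.6 O [-1.4 41.2] red [34.6 41. ] blue [-37.4  41.5]
seated ref
lean -1.7 len 44.8 O [-0.9  6.3] red [35.1  5.3] blue [-36.9   7.4]
lean -1.1 len 41.8 O [0.1 3. ] red [36.1  2.3] blue [-35.9   3.7]
```

```bash
python3 - <<'E'
from h import *
d=cam('scene'); P=cloud(d)
# block top patch around crop (335,390)/12+(230,205); end face patch (365,470)
for c in((335,390),(345,410),(365,380),(365,480)):
    u,v=int(round(c[0]/12+230)),int(round(c[1]/12+205)); q=P[v-1:v+2,u-1:u+2].reshape(-1,3); print(c,(np.median(q,0)*1000).round(1))
E
```

```text
(335, 390) [596.1 137.9 150.3]
(345, 410) [596.5 141.4 150. ]
(365, 380) [591.3 139.9 150.8]
(365, 480) [598.3 146.7 128.9]
```

step_arm([
  [[0,0,-0.04,0.04,0],[0,0,0,0,0],[0,0,0,0,0],[0,0,0,0,0],[0,0,0,0,0],[0,0,0,0,0]],
])

```text
time: 31.87
eef_pos: [0.5952, 0.1243, 0.1178]
tcp_rot: [0.717, 0.697, 0.0, 0.0]
contact_force: [0.6, -0.2, -2.9]
opening: 0.295
```

```bash
python3 - <<'E'
from h import *
st(); d=cam('scene'); P=cloud(d); st()
hsv=cv2.cvtColor(d['pixels'],cv2.COLOR_RGB2HSV); H,S,V=[hsv[...,i].astype(int) for i in range(3)]
m=(V>130)&(S<60)&(abs(P[...,2]-.150)<.006)&(abs(P[...,0]-.595)<.03)&(abs(P[...,1]-.13)<.04)
q=P[m]; print(len(q),np.median(q,0)); A=np.c_[q[:,:2],np.ones(len(q))]; print('slopes',np.linalg.lstsq(A,q[:,2],rcond=None)[0])
t=cam('top')
for vt in(80,110): print(lid(t,(368,136),.09,vt))
E
```

```text
t 31.87 p [595.2 124.3 117.8] ang 88.34 tilt [ 1.e-04  0.e+00 -1.e+00] F [ 0.6 -0.2 -2.9] T [-0.03  0.03  0.07] op 0.295
t 31.92 p [595.2 124.3 117.8] ang 88.35 tilt [ 1.e-04 -0.e+00 -1.e+00] F [ 0.4 -0.1 -2.7] T [-0.   -0.04  0.04] op 0.292
83 [0.59450453 0.13793489 0.14883861]
slopes [-0.00886091  0.03007331  0.14977228]
[ 631.  -279.8   42.8   62.5  105.   104.2  103.9  631.  -280.    44.
   63.8   13.8]
[ 630.8 -279.7   40.2   59.8  104.2  103.8  103.8  630.9 -279.9   41.6
   61.    13.8]
```

All level and still. Handing in.

```bash
python3 -c "
from plant import sign_off
print(sign_off())"
```

```text
the job is handed in; nothing more can be done
None
```

The job is handed in at about 32 s of the 67 s allowed. Both cases are stacked, and the module is out of its socket and held upright over it.

**Cases:** I put case_a and then case_b on case_c. My last check had the layers within about 2 mm of each other and the long sides in line to about 0.5°.

**Rocking the module:**
- **Towards blue:** I leaned it about 20°, and the red end came up about 25 mm, past its clip.
- **Slip:** While I re-gripped, the module slid towards red and the blue nub came out sideways from under its clip. I pushed it back so the blue nub was under the clip again, judged from camera pictures and side force.
- **Towards red:** I then leaned it about 17–20° with the red nub on its clip as the pivot. The blue end finished about 34 mm up, roughly 20 mm higher than the red end.

**Levelling:** It came free still leaning. Pressing its red edge on the red clip, then on the board, did not level it; the board press reached about 31 N at the tool. I set it flat on the empty board beyond the red clip, let go, and re-gripped it at the centre. It was therefore released twice in the socket and once on the board.

**Last checks:** The module is still, with about a 1.7° slope on its top face and about 2 cm above the clips by block-top depth. It is centred over the socket to about 1–2 mm.

**Disagreements:**
- A rougher corner estimate gave about 14 mm of clearance above the clips. The depth reading and the arm position both gave about 22 mm, so I went with those and then lowered it about 2 mm.
- I saw no movement of the meter, spool, flux bottle or screwdriver in the last full picture, but I did not measure them.

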